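Ready the heating station: centre the block, fetch the bath cup, queue the samples

ROBOT

A 6-joint arm with a two-finger parallel gripper is mounted at the origin on the work surface. World frame = base frame: x ahead of the robot, y to its left, z up, the work surface at z = 0. Lengths are in m, angles in rad, forces in N, time in s.
With the tool pointing down it reaches from about 0.375 to 0.9 m from the base axis. Payload 3.1 kg.
Tool frame: the origin (TCP) lies at the centre of the arm's flange, where the gripper is bolted on; the fingertips stand 182 mm ahead of it and the grasp point (between the pads) lies 164 mm ahead of it (r.tip_reach is the distance from the TCP to the fingertips, in m); z points along the fingers, y is the line along which they close (so a half turn about z gives the same grasp; the last joint's range is limited). The gripper opens to 87 mm and grips with 3 to 60 N. Pads are 19 mm wide; open, the fingers measure 117 mm over their backs; the gripper's body (75 mm by 190 mm) begins 51 mm behind the grasp point.
Start: joints at [-1.28, 0.527, 1.433, -0, 1.181, -0.178], TCP at [0.283, -0.557, 0.405] pointing down, gripper open.
Joint ranges: [-3.08, 3.08], [-0.75, 2.2], [0.22, 2.44], [-1.43, 4.57], [0, 2.65], [-2.85, 2.85]. Speed limits (rad/s): [2.79, 2.79, 3.14, 3.14, 3.14, 3.14].

INTERFACE

Orientations are given as a rotation vector (axis times angle).
In Python, from station import r gives the robot as it stands. The module is installed in compiled form; this text tells all that it offers.
- The arm moves only by the tool drive_tool, never from a script. Its argument "series" is a list of rows, each a list of 7 numbers: the shift along the tool's x, y, z in m, then the turn, a rotation vector about the tool's x, y, z in rad, then the opening, from 0 (shut) to 1 (fully open). A call has 1 to 12 rows; each row is the pose to reach, as a shift and turn from the pose commanded when the call began, along the tool's axes at that moment; what a row does not reach only later rows make up. A row lasts 1/10 s, in which the tool goes at most 50 mm and 8.59 degrees, less where a joint would pass 70% of its speed; a pose out of reach is approached as far as the arm can. A call with a gripper value outside its range is refused whole. The fingers move at their own pace and stop on an object; the grip force is fixed at half the most. Time passes only in rows, so rows that repeat a pose let the fingers close. It gives the time, the measured TCP pose, the force, the opening and the grip force at its end, in the units of the state.
- r.state(): the state, without advancing time (a new reading comes with each control period).
- r.read_camera(name): name is "side" or "top" or "wrist"; returns a dict with "pixels" (384x512x3 uint8, red, green, blue), "range_z" (384x512 float32, m along the optical axis (not along the pixel's ray), 0 where there is no reading), "fx", "fy", "cx", "cy" (pixels), "k1" (the pictures are not rectified: a ray, as slopes to the right and down, at radius r is drawn at 1 + k1 r^2 times it, then the intrinsics apply), "xyz" and "attitude" of the camera in the world; the wrist camera has in their place "tool_from_camera" (4x4, takes a point from camera to tool coordinates, whose origin is the TCP and whose axes are the flange's). Camera axes: x right, y down, z forward; pixel columns grow to the right and rows downward; lengths in m; the calibration is good to about 2 mm. A picture is of the moment at which its call begins: read the wrist's pose just before it.
- r.sign_off(): hands the job in; it is judged then, once.
The state is a dict: "t": time; "q": joint angles; "dq": joint speeds; "joint_efforts": joint torques, N m; "ee_pos": TCP position; "tcp_rot": TCP orientation; "ft_force": force on the tool from outside, world axes, zero at the start; "ft_torque": the same for the moment, N m; "grip_width": finger opening in m; "gripper_force": force on a finger pad.
Only numpy, scipy, OpenCV 4.12 (cv2) and the standard library are available. Lean on these libraries where they do the work, as an engineer would, in place of code of your own. Each camera call takes 0.05 s, during which the arm holds its last target. There are 200 camera calls.

TASK

Get the heating station ready for the next run: tap the round aluminium block, from one side and the other and without lifting it, until it sits centred, wholly inside the ring marked on the hotplate, and take the steel bath cup up off its hook and stand it upright in the small grey tray. Restock the sample lane first-in-first-out: first bring the jars already in the lane up to its front stop, kept in their order and close together, then load all the jars standing on the bench upright into the lane behind them. Leave the wash bottle, beaker and timer where they are.

Things in the scene. Friction and masses are not known exactly. Their poses are not given: they have to be found in the camera images.
- ring_centre (a point): centre of the thin dark ring (outer diameter 118 mm, inner diameter 112 mm) marked on the flat white 200 x 200 mm plate of the hotplate stirrer; the point lies on the plate's top face, 90 mm above the bench. The hotplate is fixed; x and y axes run along the plate's edges, z up. Its white housing (210 mm wide in y, 78 mm high) reaches 105 mm from this point to +x and 195 mm to -x (control panel)
- block_centre (a point): round aluminium heating block, 104 mm diameter, 30 mm tall, 0.7 kg, too wide to grip, lying loose on the hotplate's plate with six dark wells on its top; the point is its centre, 15 mm above its underside. It slides when pushed and stops when the push stops
- lane: fixed aluminium sample lane (open-topped channel) on the bench, 290 mm long and 62 mm wide inside, floor 6 mm thick, side walls 4 mm thick and up to 22 mm above the bench; origin on the bench at the inner face of the front stop (6 mm thick, 30 mm high), mid-width; x axis runs along the lane from the front stop (near the robot) to the open back end, y across it, z up. A jar against the front stop has its centre at x = 25 mm
- old1_centre (a point): older stock, the jar nearer the front in the lane at the start: clear jar with white screw lid, upright cylinder 50 mm diameter, 90 mm tall, 0.15 kg; this point is its centre, half-way up (45 mm above its underside), z axis up
- old2_centre (a point): older stock, the jar behind it in the lane at the start, sometimes absent: clear jar with white screw lid, upright cylinder 50 mm diameter, 90 mm tall, 0.15 kg; this point is its centre, half-way up (45 mm above its underside), z axis up
- new1_centre (a point): new stock, standing on the bench on the right at the start: clear jar with white screw lid, upright cylinder 50 mm diameter, 90 mm tall, 0.15 kg; this point is its centre, half-way up (45 mm above its underside), z axis up
- new2_centre (a point): new stock, standing on the bench on the right at the start, sometimes absent: clear jar with white screw lid, upright cylinder 50 mm diameter, 90 mm tall, 0.15 kg; this point is its centre, half-way up (45 mm above its underside), z axis up
- new3_centre (a point): new stock, standing on the bench on the right at the start, sometimes absent: clear jar with white screw lid, upright cylinder 50 mm diameter, 90 mm tall, 0.15 kg; this point is its centre, half-way up (45 mm above its underside), z axis up
- cup_grip (a point): steel bath cup, 72 mm diameter, 50 mm tall, with a rigid stirrup of 8 mm bar (two uprights at y = +-37.5 mm, crossbar along y with its peak 120 mm above the cup's underside) and on the crossbar an upright round black grip, 20 mm diameter, from 123 to 185 mm above the underside; 0.25 kg. This point is on the grip's axis, 160 mm above the cup's underside; z up. At the start it hangs by the crossbar from the hook
- cup_base (a point): centre of the bath cup's underside; x, y, z axes as for the grip
- hook_bottom (a point): lowest point of the upper side of the hook, where the cup's crossbar hangs, 180 mm above the bench; the hook stand is fixed. x axis points from the hook to the 12 mm post, 100 mm behind and up to 196 mm above the bench; the hook is an 8 mm rod whose upturned tip lies 26 mm out on the -x side and reaches 20 mm above this point, so the cup comes off by lifting it at least 25 mm and then moving to -x
- tray_floor (a point): centre of the inner floor of the small fixed grey tray, 122 x 122 mm inside, 4 mm above the bench, rim 18 mm above the bench
- washbottle: bystander: white bottle, 56 mm diameter, 150 mm tall; origin at its underside's centre
- beaker: bystander: glass beaker, 80 mm diameter, 85 mm tall; origin at its underside's centre
- timer: bystander: flat grey box 60 x 70 x 26 mm; origin at its underside's centre
Mind the look-alikes: they are no part of the job. What is shaped like the part that bears new3_centre but black or turquoise is not meant.

How it is judged:
On the way, in this order (a step that is already met when the one before it is completed fails the run):
1. the jars already in the lane stand at its front stop, in their order and close together (x of old1_centre in the frame of lane between 0.018 and 0.035 m and y of old1_centre in the frame of lane between -0.013 and 0.013 m and z of old1_centre in the frame of lane between 0.042 and 0.058 m and angle between each of old1_centre, old2_centre's own z axis and vertical below 0.12 rad and x of old2_centre in the frame of lane between 0.06 and 0.1 m and y of old2_centre in the frame of lane between -0.013 and 0.013 m and z of old2_centre in the frame of lane between 0.042 and 0.058 m), for 0.2 s.
2. all the new jars stand in the lane behind them (all of step 1 and x of new1_centre in the frame of lane between 0.06 and 0.275 m and y of new1_centre in the frame of lane between -0.013 and 0.013 m and z of new1_centre in the frame of lane between 0.042 and 0.058 m and angle between each of new1_centre, new2_centre, new3_centre's own z axis and vertical below 0.12 rad and x of new2_centre in the frame of lane between 0.06 and 0.275 m and y of new2_centre in the frame of lane between -0.013 and 0.013 m and z of new2_centre in the frame of lane between 0.042 and 0.058 m and x of new3_centre in the frame of lane between 0.06 and 0.275 m and y of new3_centre in the frame of lane between -0.013 and 0.013 m and z of new3_centre in the frame of lane between 0.042 and 0.058 m), for 0.2 s.
At the end, for the whole second after the job is handed in: Block flat on the plate, within 4 mm of the ring's centre; cup upright on the tray's floor; first old jar within 10 mm of the front stop, second (if any) next, centre within 100 mm of it; all new jars upright in the lane behind, centres within 275 mm of the stop; block and cup at rest (all of step 2 and horizontal distance between cup_base and tray_floor below 0.035 m and z of cup_base in the frame of tray_floor below 0.008 m and angle between cup_base's own z axis and vertical below 0.1 rad and horizontal distance between block_centre and ring_centre below 0.004 m and z of block_centre in the frame of ring_centre between 0.01 and 0.02 m and linear speed of block below 0.01 m/s and linear speed of cup below 0.02 m/s); the robot touches nothing.
It fails at once if the block is lifted off the plate (z of block_centre in the frame of ring_centre above 0.035 m).
It fails at once if the wash bottle is moved more than 3 cm or tipped (distance of washbottle from where it was at the start of the episode above 0.03 m or angle between washbottle's own z axis and vertical above 0.5 rad).
It fails at once if the glass beaker is moved more than 3 cm or tipped (distance of beaker from where it was at the start of the episode above 0.03 m or angle between beaker's own z axis and vertical above 0.5 rad).
It fails at once if the timer is moved more than 3 cm or tipped (distance of timer from where it was at the start of the episode above 0.03 m or angle between timer's own z axis and vertical above 0.5 rad).
Of old2, new2, new3 only 1 to 3 are there at a start; the rules pass over those that are not, and their reading is None.
At some moment in a run one of block may be knocked a few centimetres aside while the robot is not near it.
It also fails if it takes over 210 s, if anything falls off the work surface, if the arm or the gripper's body presses on something with over 40 N, if the wrist force passes 120 N, or if a joint passes its speed limit or range.

## Working session

There is one attempt and no reset: what is moved stays moved. The work goes in short steps, Python scripts to look and compute and a tool call to move; the robot and the scene stay as the last step left them, time stands still between calls to the robot, and variables do not carry over. Pictures are saved under pics/ and viewed, at most 17 in all, crops included, and the job is handed in when it is done.

Besides the shell and the picture viewer there is one more tool, called after "Request:" in YAML: its name, and indented under it one key for each argument. drive_tool: Moves the arm, as the interface text tells. Its arguments: {"type":"object","properties":{"series":{"type":"array"}},"required":["series"]}

```bash
mkdir -p pics; cat > h.py <<'E'
import numpy as np, cv2
from scipy.spatial.transform import Rotation as R
from station import r
def cam(name):
    s=r.state(); c=r.read_camera(name)
    if name=="wrist":
        T=np.eye(4);T[:3,:3]=R.from_rotvec(s["tcp_rot"]).as_matrix();T[:3,3]=s["ee_pos"]
        M=T@np.array(c["tool_from_camera"])
    else:
        M=np.eye(4);a=np.array(c["attitude"]);M[:3,3]=c["xyz"]
        M[:3,:3]=a if a.shape==(3,3) else R.from_rotvec(a).as_matrix()
    c["M"]=M; return c
def slopes(c,uv):
    uv=np.atleast_2d(np.asarray(uv,float)); d=(uv-[c["cx"],c["cy"]])/[c["fx"],c["fy"]]; x=d.copy()
    for _ in range(10): x=d/(1+c["k1"]*(x**2).sum(1,keepdims=True))
    return x
def rays(c,uv):
    x=slopes(c,uv); return np.c_[x,np.ones(len(x))]@c["M"][:3,:3].T
def plane(c,uv,z):
    d=rays(c,uv); o=c["M"][:3,3]; return o+d*((z-o[2])/d[:,2])[:,None]
def cloud(c):
    h,w=c["range_z"].shape; v,u=np.mgrid[:h,:w]
    d=rays(c,np.c_[u.ravel(),v.ravel()]).reshape(h,w,3)
    return c["M"][:3,3]+d*c["range_z"][...,None]
def save(c,n,box=None,k=1):
    p=c["pixels"][...,::-1]
    if box: p=p[box[1]:box[3],box[0]:box[2]]
    cv2.imwrite("pics/"+n+".png",cv2.resize(p,None,fx=k,fy=k,interpolation=cv2.INTER_CUBIC))
E
python3 - <<'E'
from h import *
for n in("top","side"):
    c=cam(n);save(c,n,k=1.5);print(n,c["M"].round(3).tolist(),c["fx"],c["k1"],np.shape(c.get("attitude")))
s=r.state();print(s["tcp_rot"],s["ee_pos"],r.tip_reach)
E
```

```text
top [[0.016, -0.997, 0.072, 0.491], [-1.0, -0.016, -0.007, -0.044], [0.008, -0.072, -0.997, 1.342], [0.0, 0.0, 0.0, 1.0]] 440.6546455363133 -0.1458071050263725 (3,)
side [[0.895, -0.315, 0.315, 0.015], [-0.446, -0.658, 0.607, -1.11], [0.016, -0.684, -0.729, 1.458], [0.0, 0.0, 0.0, 1.0]] 495.12810015642316 -0.1319728287045636 (3,)
[-3.05344576e+00 -7.30736501e-01  2.34468979e-04] [ 0.28285975 -0.55696785  0.40387942] 0.1822
```

View pics/top.png

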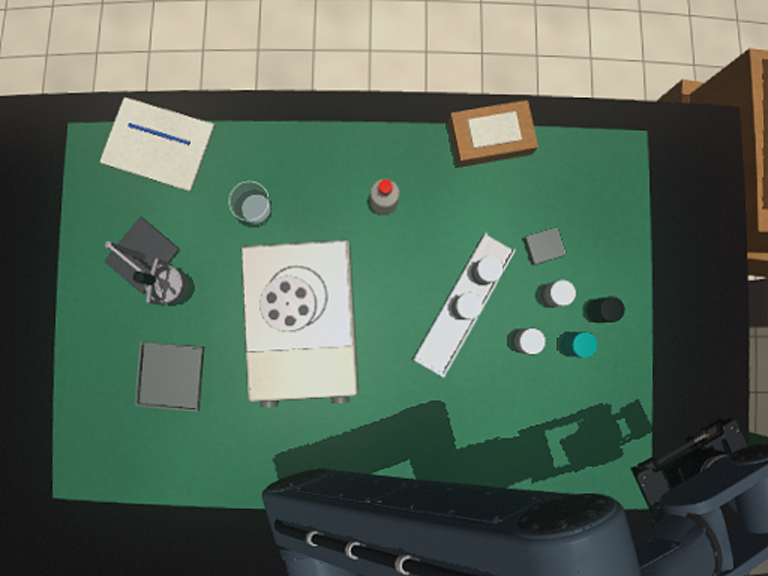

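View pics/side.png

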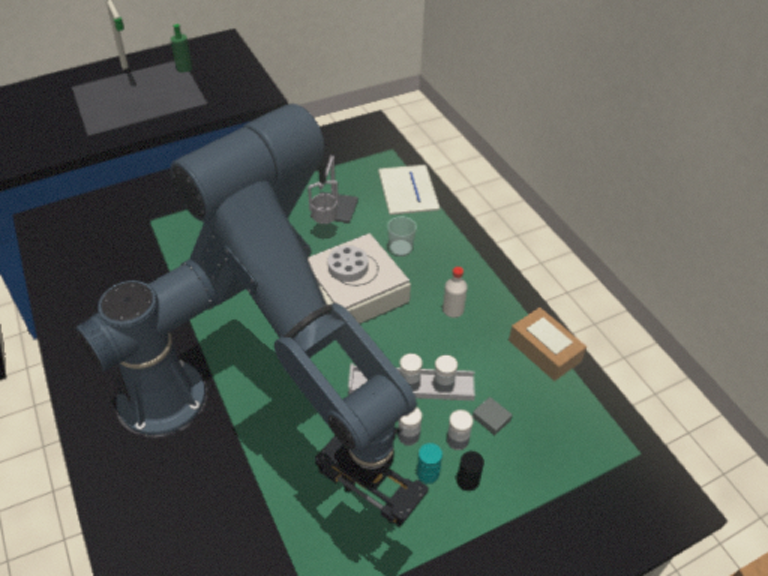

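Top view (1.5x pixels): hotplate with block at (288,303) and ring to its right. The lane runs from (430,372) to (500,240) with old jars at (466,306) and (488,269). White-lidded jars on the bench are at (529,340) and (559,293). Turquoise (583,344) and black (605,309) are look-alikes. The timer is at (545,246), the cup on its hook at (165,285) and the tray at (170,377).

```bash
python3 - <<'E'
from h import *
c=cam("top");P=cloud(c);im=c["pixels"].astype(int);hsv=cv2.cvtColor(c["pixels"],cv2.COLOR_RGB2HSV)
X,Y,Z=P[...,0],P[...,1],P[...,2]
def comps(m,mn):
    n,l,st,ce=cv2.connectedComponentsWithStats(m.astype(np.uint8),connectivity=4)
    return [(l==i) for i in range(1,n) if st[i,4]>=mn]
print("white lids")
ws=(hsv[...,1]<60)&(hsv[...,2]>150)
for zt in(.09,.096):
  for m in comps((abs(Z-zt)<.012)&(Y<-.15)&(X>.3)&(X<.8)&(hsv[...,2]>0),60):
    p=np.median(P[m],0);ct=max(cv2.findContours(m.astype(np.uint8),0,1)[0],key=len)
    (u,v),rr=cv2.minEnclosingCircle(ct);q=plane(c,[[u,v]],zt)[0]
    print(zt,m.sum(),(u,v),p.round(3),q.round(4),im[m].mean(0).round())
def circ(xy):
    A=np.c_[2*xy,np.ones(len(xy))];s=np.linalg.lstsq(A,(xy**2).sum(1),rcond=None)[0];return s[:2],np.sqrt(s[2]+s[:2]@s[:2])
m=max(comps((abs(Z-.12)<.01)&(abs(Y-.2)<.15),100),key=lambda m:m.sum())
ct=max(cv2.findContours(m.astype(np.uint8),0,1)[0],key=len)[:,0]
print("block",circ(plane(c,ct,.12)[:,:2]),ct.mean(0))
# plate / housing
m=max(comps((abs(Z-.09)<.006)&(abs(Y-.2)<.2),100),key=lambda m:m.sum())
ct=max(cv2.findContours(m.astype(np.uint8),0,1)[0],key=len)[:,0]
print("plate",cv2.minAreaRect(plane(c,ct,.09)[:,:2].astype(np.float32)))
g=hsv[...,2]; 
# lane
m=(Y<-.1)&(Y>-.45)&(X>.35)&(X<.85)&(Z>-.01)&(Z<.035)&(hsv[...,1]<70)&(hsv[...,2]>70)
for mm in comps(m,150):
    ct=max(cv2.findContours(mm.astype(np.uint8),0,1)[0],key=len)[:,0]
    rc=cv2.minAreaRect(plane(c,ct,.020)[:,:2].astype(np.float32));print("lane?",mm.sum(),ct.mean(0).round(),rc,cv2.boxPoints(rc).round(3).tolist())
m=(Y>.3)&(Y<.7)&(X>.2)&(X<.75)
for mm in comps(m&(Z<.03)&(hsv[...,1]<90)&(hsv[...,2]<150),300):
    ct=max(cv2.findContours(mm.astype(np.uint8),0,1)[0],key=len)[:,0]
    print("dark",mm.sum(),ct.mean(0),cv2.minAreaRect(plane(c,ct,.018)[:,:2].astype(np.float32)))
for lo,hi in((.04,.1),(.1,.15),(.16,.18),(.18,.21),(.21,.26),(.26,.3)):
    k=m&(Z>lo)&(Z<hi);print(lo,k.sum(),P[k].mean(0).round(3) if k.any() else 0,P[k].min(0).round(3) if k.any() else 0,P[k].max(0).round(3) if k.any() else 0)
save(c,"ring",(155,155,245,275),5);save(c,"cup",(60,140,140,290),4)
E
```

```text
white lids
0.09 235 (326.0, 178.5) [ 0.615 -0.263  0.096] [ 0.6173 -0.2639  0.09  ] [204. 208. 211.]
0.09 250 (374.3214416503906, 194.4642791748047) [ 0.575 -0.405  0.09 ] [ 0.5736 -0.4052  0.09  ] [196. 202. 201.]
0.09 245 (312.0, 203.0) [ 0.546 -0.223  0.096] [ 0.5464 -0.2239  0.09  ] [206. 209. 213.]
0.09 239 (407.0, 205.72727966308594) [ 0.542 -0.503  0.09 ] [ 0.5423 -0.5028  0.09  ] [35. 46. 41.]
0.09 235 (354.0, 226.8000030517578) [ 0.479 -0.346  0.09 ] [ 0.48   -0.3456  0.09  ] [206. 210. 213.]
0.09 243 (389.0862121582031, 229.6724090576172) [ 0.472 -0.449  0.09 ] [ 0.4726 -0.4489  0.09  ] [ 22. 152. 144.]
0.096 237 (326.0, 178.5) [ 0.616 -0.263  0.096] [ 0.6167 -0.2629  0.096 ] [206. 209. 212.]
0.096 240 (374.6111145019531, 194.38888549804688) [ 0.575 -0.407  0.09 ] [ 0.5734 -0.4043  0.096 ] [200. 206. 206.]
0.096 245 (312.17822265625, 203.18812561035156) [ 0.546 -0.223  0.096] [ 0.5456 -0.2235  0.096 ] [208. 211. 215.]
0.096 220 (407.5, 205.8125) [ 0.542 -0.505  0.09 ] [ 0.5418 -0.5021  0.096 ] [36. 47. 42.]
0.096 221 (354.3351745605469, 226.8022003173828) [ 0.479 -0.346  0.
[... 1061 characters left out ...]
544), (0.07560520619153976, 0.5424764752388), 89.96184539794922)
dark 747 [ 96.49152542 165.37288136] ((0.6553158164024353, 0.4228566884994507), (0.110585056245327, 0.08333942294120789), 51.39632797241211)
dark 1874 [112.33532934 250.43712575] ((0.3949412703514099, 0.3678572177886963), (0.13538441061973572, 0.1322326958179474), 86.45263671875)
0.04 400 [0.582 0.362 0.073] [0.539 0.319 0.041] [0.644 0.433 0.1  ]
0.1 158 [0.584 0.359 0.117] [0.536 0.319 0.1  ] [0.645 0.435 0.15 ]
0.16 52 [0.584 0.366 0.174] [0.538 0.343 0.16 ] [0.644 0.43  0.18 ]
0.18 186 [0.598 0.38  0.189] [0.538 0.33  0.18 ] [0.644 0.439 0.209]
0.21 69 [0.577 0.352 0.241] [0.569 0.343 0.21 ] [0.586 0.362 0.252]
0.26 0 0 0 0
```

```bash
cat >> h.py <<'E'
L0=np.array([.426,-.157]); LA=np.deg2rad(-29.2)
def lane(x,y=0): return L0+x*np.array([np.cos(LA),np.sin(LA)])+y*np.array([-np.sin(LA),np.cos(LA)])
def inlane(p): d=np.asarray(p)[:2]-L0; return np.array([d@[np.cos(LA),np.sin(LA)],d@[-np.sin(LA),np.cos(LA)]])
def go(*targets):
    """targets: (x,y,z_grasp,yaw of tool x in deg) -> shifts in present tool axes"""
    s=r.state();Rm=R.from_rotvec(s["tcp_rot"]).as_matrix();yaw=np.arctan2(Rm[1,0],Rm[0,0])
    Rd=np.array([[np.cos(yaw),np.sin(yaw),0],[np.sin(yaw),-np.cos(yaw),0],[0,0,-1]])
    print("t",round(s["t"],2),"pos",np.round(s["ee_pos"],4),"yaw",round(np.degrees(yaw),2),"tilt",np.round(R.from_matrix(Rm.T@Rd).as_rotvec(),3))
    for x,y,z,a in targets:
        d=Rm.T@(np.array([x,y,z+.164])-s["ee_pos"]);dy=(np.radians(a)-yaw+np.pi)%(2*np.pi)-np.pi
        print("shift",d.round(4),"rz",round(-dy,3))
E
python3 - <<'E'
from h import *
print(inlane([.5456,-.2235]),inlane([.6167,-.2629]),lane(.078))
a=-29.2
go((.6167,-.263,.2,a),(.6167,-.263,.075,a))
c=cam("top");save(c,"jars",(265,140,435,260),4)
E
```

```text
[0.13684415 0.0002987 ] [0.21813058 0.00059239] [ 0.49408792 -0.19505305]
t 0.15 pos [ 0.2829 -0.557   0.404 ] yaw 26.92 tilt [-0.002 -0.     0.   ]
shift [ 0.4307 -0.111   0.0403] rz 0.979
shift [ 0.4307 -0.1108  0.1653] rz 0.979
```

View pics/jars.png

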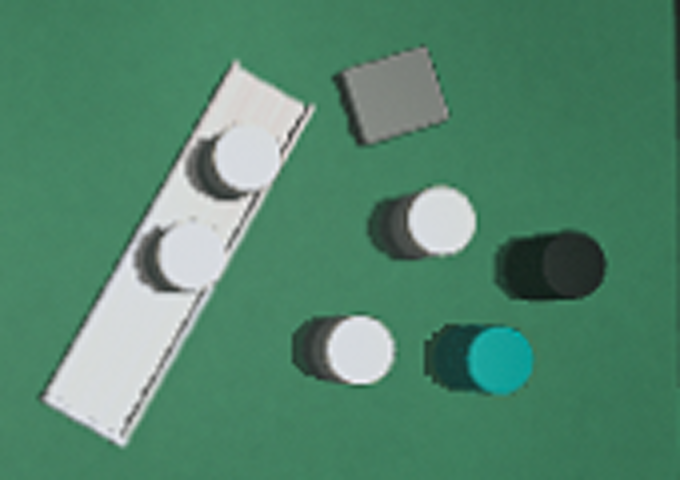

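The crop shows two white-lidded clear jars on the bench at (440,220) and (360,350). They match the description. Black (573,265) and turquoise (500,360) are the look-alikes and are left alone. Old jars in the lane are at (246,158) and (193,255), with the front stop at lower left.

Request:
drive_tool:
  series:
    - [0.05,-0.013,0,0,0,0.14,1]
    - [0.1,-0.026,0,0,0,0.28,1]
    - [0.15,-0.039,0,0,0,0.42,1]
    - [0.2,-0.052,0,0,0,0.56,1]
    - [0.25,-0.065,0.01,0,0,0.7,1]
    - [0.3,-0.078,0.02,0,0,0.84,1]
    - [0.35,-0.09,0.03,0,0,0.979,1]
    - [0.39,-0.1,0.04,0,0,0.979,1]
    - [0.431,-0.111,0.04,0,0,0.979,1]
    - [0.431,-0.111,0.04,0,0,0.979,1]
    - [0.431,-0.111,0.04,0,0,0.979,1]
    - [0.431,-0.111,0.04,0,0,0.979,1]

```text
t: 1.4
ee_pos: [0.6164, -0.2638, 0.3646]
tcp_rot: [3.04, -0.792, -0.001]
ft_force: [-0.4, 0.2, 0.1]
grip_width: 0.087
gripper_force: 0.0
```

```bash
python3 - <<'E'
from h import *
a=-29.2
go((.6167,-.263,.075,a),(*lane(.078),.075,a))
c=cam("wrist");save(c,"w1")
P=cloud(c);m=(abs(P[...,2]-.096)<.006)
n,l,st,ce=cv2.connectedComponentsWithStats(m.astype(np.uint8))
for i in range(1,n):
    if st[i,4]>200:
        ct=max(cv2.findContours((l==i).astype(np.uint8),0,1)[0],key=len);(u,v),rr=cv2.minEnclosingCircle(ct)
        q=plane(c,[[u,v]],.096)[0];print(st[i,4],u,v,rr,q,inlane(q))
E
```

```text
t 1.4 pos [ 0.6164 -0.2638  0.3646] yaw -29.21 tilt [0.001 0.001 0.   ]
shift [-0.     -0.0009  0.1256] rz -0.0
shift [-0.1402 -0.0004  0.1257] rz -0.0
1614 432.395263671875 153.08726501464844 31.348970413208008 [ 0.57468841 -0.40452149  0.096     ] [ 0.25054914 -0.1435279 ]
2652 255.88754272460938 190.34774780273438 29.4354190826416 [ 0.61724017 -0.26458317  0.096     ] [ 0.21942326 -0.00061335]
1279 256.01019287109375 276.0918273925781 27.16642189025879 [ 0.5470905  -0.22545884  0.096     ] [ 0.13910088 -0.00068407]
```

View pics/w1.png

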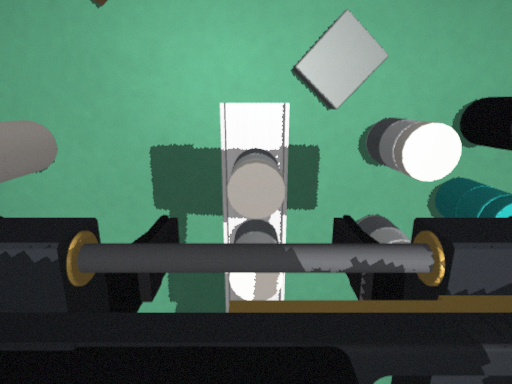

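Old2 (lid at 256,190) is centred between the fingers and the lane is aligned with the tool. Descending to grip.

Request:
drive_tool:
  series:
    - [0,-0.001,0.04,0,0,0,1]
    - [0,-0.001,0.08,0,0,0,1]
    - [0,-0.001,0.11,0,0,0,1]
    - [0,-0.001,0.125,0,0,0,1]
    - [0,-0.001,0.125,0,0,0,1]
    - [0,-0.001,0.125,0,0,0,0.3]
    - [0,-0.001,0.125,0,0,0,0.3]
    - [0,-0.001,0.125,0,0,0,0.3]
    - [0,-0.001,0.125,0,0,0,0.3]
    - [0,-0.001,0.125,0,0,0,0.3]

```text
t: 2.45
ee_pos: [0.6177, -0.2622, 0.2406]
tcp_rot: [3.04, -0.791, 0.002]
ft_force: [0.4, 0.5, 0.0]
grip_width: 0.0549
gripper_force: 0.4
```

Request:
drive_tool:
  series:
    - [0,0,0,0,0,0,0.3]
    - [0,0,0,0,0,0,0.3]
    - [0,0,0,0,0,0,0.3]
    - [-0.015,0,-0.001,0,0,0,0.3]
    - [-0.03,0,-0.001,0,0,0,0.3]
    - [-0.045,0,-0.001,0,0,0,0.3]
    - [-0.06,0,-0.001,0,0,0,0.3]
    - [-0.075,0,-0.001,0,0,0,0.3]
    - [-0.09,0,-0.001,0,0,0,0.3]
    - [-0.105,0,-0.001,0,0,0,0.3]
    - [-0.12,0,-0.001,0,0,0,0.3]
    - [-0.125,0,-0.001,0,0,0,0.3]

```text
t: 3.65
ee_pos: [0.5075, -0.2005, 0.2405]
tcp_rot: [-3.039, 0.791, 0.002]
ft_force: [0.3, 0.5, -1.4]
grip_width: 0.0495
gripper_force: 30.4
```

Request:
drive_tool:
  series:
    - [-0.005,0,0,0,0,0,0.3]
    - [-0.01,0,0,0,0,0,0.3]
    - [-0.012,0,0,0,0,0,0.3]
    - [-0.014,0,0,0,0,0,0.3]
    - [-0.014,0,0,0,0,0,0.3]
    - [-0.014,0,0,0,0,0,0.3]

```text
t: 4.25
ee_pos: [0.4962, -0.1946, 0.2407]
tcp_rot: [-3.04, 0.791, 0.001]
ft_force: [0.5, -0.2, -2.1]
grip_width: 0.0493
gripper_force: 30.4
```

Request:
drive_tool:
  series:
    - [0,0,0.001,0,0,0,1]
    - [0,0,0.001,0,0,0,1]
    - [0,0,0.001,0,0,0,1]
    - [0,0,0.001,0,0,0,1]
    - [0,0,0.001,0,0,0,1]
    - [0,0,-0.04,0,0,0,1]
    - [0,0,-0.09,0,0,0,1]
    - [0,0,-0.12,0,0,0,1]
    - [0,0,-0.12,0,0,0,1]

```text
t: 5.15
ee_pos: [0.4974, -0.1952, 0.3653]
tcp_rot: [3.037, -0.79, 0.016]
ft_force: [0.5, 0.0, -0.4]
grip_width: 0.0868
gripper_force: 0.0
```

```bash
cat >> h.py <<'E'
def lids(c):
    P=cloud(c);m=(P[...,2]>.084)&(P[...,2]<.102)&(P[...,0]>.4)&(P[...,1]<-.12)
    n,l,st,ce=cv2.connectedComponentsWithStats(m.astype(np.uint8),connectivity=4)
    for i in range(1,n):
        if st[i,4]>150:
            z=np.median(P[l==i][:,2]);ct=max(cv2.findContours((l==i).astype(np.uint8),0,1)[0],key=len);(u,v),rr=cv2.minEnclosingCircle(ct)
            q=plane(c,[[u,v]],z)[0];print(st[i,4],(round(u),round(v)),q.round(4),"lane",inlane(q).round(4),c["pixels"][l==i].mean(0).round())
E
python3 - <<'E'
from h import *
for n in("top","wrist"):
    c=cam(n);print(n);lids(c)
save(cam("top"),"t2",(235,140,405,260),4)
a=-29.2;go((.574,-.4047,.2,a),(.574,-.4047,.075,a),(.4797,-.3455,.2,a))
E
```

```text
top
241 (374, 194) [ 0.5735 -0.4058  0.0898] lane [ 0.2502 -0.1452] [209. 213. 213.]
227 (407, 206) [ 0.5425 -0.504   0.0901] lane [ 0.271 -0.246] [38. 50. 44.]
227 (390, 230) [ 0.4727 -0.4502  0.0898] lane [ 0.1839 -0.2332] [ 21. 165. 157.]
wrist
3162 (430, 121) [ 0.4801 -0.3459  0.0901] lane [ 0.1394 -0.1384] [227. 230. 226.]
3819 (262, 207) [ 0.4843 -0.1945  0.096 ] lane [ 0.0691 -0.0043] [137. 133. 127.]
t 5.3 pos [ 0.4956 -0.1942  0.3602] yaw -29.17 tilt [-0.     0.001 -0.   ]
shift [ 0.1711  0.1456 -0.0041] rz 0.0
shift [0.1712 0.1456 0.1209] rz 0.0
shift [ 0.0599  0.1399 -0.0039] rz 0.0
```

View pics/t2.png

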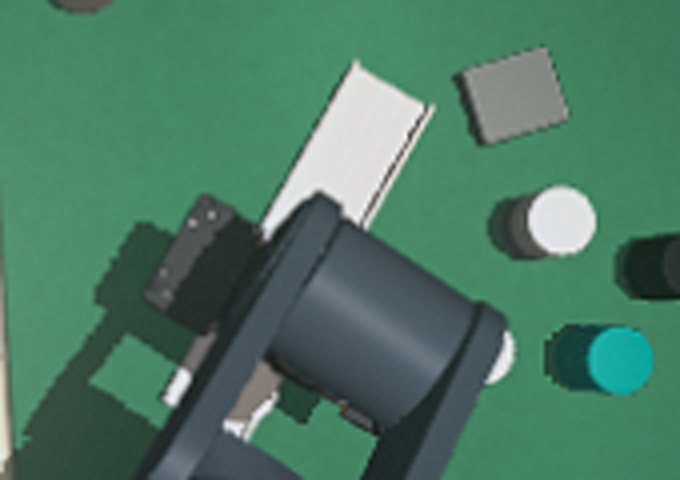

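The top crop has the arm over the lane, so old1 and old2 are hidden. I'll move on above the far white jar, then recheck.

Request:
drive_tool:
  series:
    - [0.03,0.026,0,0,0,0,1]
    - [0.07,0.06,0,0,0,0,1]
    - [0.11,0.094,0,0,0,0,1]
    - [0.15,0.128,0,0,0,0,1]
    - [0.171,0.146,0,0,0,0,1]
    - [0.171,0.146,0,0,0,0,1]
    - [0.171,0.146,0,0,0,0,1]

```text
t: 6.0
ee_pos: [0.5736, -0.4056, 0.3575]
tcp_rot: [-3.037, 0.792, 0.008]
ft_force: [0.9, 0.9, -0.1]
grip_width: 0.0873
gripper_force: 0.0
```

```bash
python3 - <<'E'
from h import *
for n in("top","wrist"):
    c=cam(n);print(n);lids(c)
a=-29.2;go((.574,-.405,.075,a))
E
```

```text
top
259 (301, 222) [ 0.4914 -0.1926  0.0957] lane [0.0745 0.0008] [212. 213. 215.]
223 (354, 227) [ 0.48   -0.3467  0.0901] lane [ 0.1396 -0.1392] [182. 180. 178.]
wrist
2927 (381, 163) [ 0.5441 -0.5043  0.0901] lane [ 0.2725 -0.2455] [43. 45. 47.]
2671 (259, 188) [ 0.5739 -0.4075  0.0901] lane [ 0.2513 -0.1465] [186. 181. 173.]
960 (252, 302) [ 0.4814 -0.3483  0.0899] lane [ 0.1417 -0.1399] [205. 201. 195.]
t 6.1 pos [ 0.5737 -0.4039  0.3587] yaw -29.14 tilt [-0.002  0.005 -0.   ]
shift [0.0013 0.001  0.1197] rz 0.001
```

Request:
drive_tool:
  series:
    - [0.001,0.002,0.04,0,0,0,1]
    - [0.001,0.002,0.08,0,0,0,1]
    - [0.001,0.002,0.11,0,0,0,1]
    - [0.001,0.002,0.122,0,0,0,1]
    - [0.001,0.002,0.122,0,0,0,1]
    - [0.001,0.002,0.122,0,0,0,0.3]
    - [0.001,0.002,0.122,0,0,0,0.3]
    - [0.001,0.002,0.122,0,0,0,0.3]
    - [0.001,0.002,0.122,0,0,0,0.3]
    - [0.001,0.002,0.122,0,0,0,0.3]
    - [0.001,0.002,0.122,0,0,0,0.3]
    - [0.001,0.002,0.122,0,0,0,0.3]

```text
t: 7.3
ee_pos: [0.5742, -0.4078, 0.2392]
tcp_rot: [3.04, -0.791, 0.001]
ft_force: [-0.2, -1.1, 2.3]
grip_width: 0.0492
gripper_force: 30.0
```

Request:
drive_tool:
  series:
    - [0,0,0,0,0,0,0.3]
    - [0,0,-0.02,0,0,0,0.3]
    - [0,0,-0.05,0,0,0,0.3]
    - [0,0,-0.08,0,0,0,0.3]
    - [0,0,-0.08,0,0,0,0.3]
    - [0,0,-0.08,0,0,0,0.3]

```text
t: 7.9
ee_pos: [0.5741, -0.4074, 0.3186]
tcp_rot: [3.04, -0.791, 0.0]
ft_force: [0.8, 0.9, -1.4]
grip_width: 0.0494
gripper_force: 30.0
```

```bash
python3 - <<'E'
from h import *
s=r.state();print(s["grip_width"],s["gripper_force"],s["ft_force"])
for n in("top","side"):
    c=cam(n);print(n);lids(c)
c=cam("top");save(c,"t3",(235,150,405,290),4)
a=-29.2;go((*lane(.14),.14,a),(*lane(.20),.14,a))
E
```

```text
0.049434710931092 29.999189567752182 [ 0.84940589  0.8857368  -1.42998736]
top
209 (354, 227) [ 0.48   -0.347   0.0898] lane [ 0.1398 -0.1395] [175. 173. 171.]
side
297 (250, 241) [ 0.4709 -0.1891  0.0942] lane [ 0.0548 -0.0061] [174. 169. 160.]
151 (273, 277) [ 0.4772 -0.3502  0.0885] lane [ 0.139  -0.1437] [177. 173. 163.]
172 (286, 302) [ 0.4697 -0.4508  0.0898] lane [ 0.1815 -0.2351] [ 41. 154. 147.]
174 (314, 308) [ 0.5384 -0.5069  0.0886] lane [ 0.2688 -0.2506] [34. 39. 37.]
t 8.05 pos [ 0.5736 -0.407   0.3164] yaw -29.17 tilt [-0.001  0.004 -0.   ]
shift [-0.1106 -0.1463  0.013 ] rz 0.0
shift [-0.0506 -0.1462  0.0128] rz 0.0
```

View pics/t3.png

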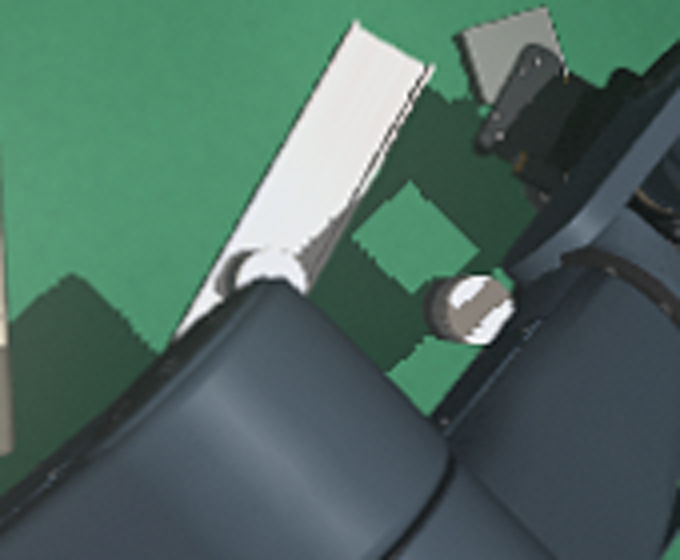

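The top crop shows the lane clear behind old2 and jar new2 held by the gripper. New1's lid is at (478,310), and the arm hides the lane front. The side view puts the lids of old1 and old2 side by side at the front.

Request:
drive_tool:
  series:
    - [-0.01,-0.03,0,0,0,0,0.3]
    - [-0.02,-0.06,0,0,0,0,0.3]
    - [-0.03,-0.09,0,0,0,0,0.3]
    - [-0.04,-0.12,0,0,0,0,0.3]
    - [-0.051,-0.147,0,0,0,0,0.3]
    - [-0.051,-0.147,0.02,0,0,0,0.3]
    - [-0.051,-0.147,0.04,0,0,0,0.3]
    - [-0.051,-0.147,0.04,0,0,0,0.3]
    - [-0.051,-0.147,0.04,0,0,0,0.3]

```text
t: 8.95
ee_pos: [0.601, -0.2543, 0.2774]
tcp_rot: [-3.039, 0.791, 0.004]
ft_force: [0.3, -0.1, -1.9]
grip_width: 0.0498
gripper_force: 30.0
```

```bash
python3 - <<'E'
from h import *
for i in range(3): r.read_camera("wrist") if i else 0; s=r.state();print(s["ee_pos"].round(4),inlane(s["ee_pos"]))
c=cam("side");lids(c)
P=cloud(c);m=(P[...,2]>.125)&(P[...,2]<.15)&(P[...,1]<-.15)&(c["pixels"].min(2)>130);print(m.sum())
E
```

```text
[ 0.601  -0.2543  0.2774] [0.200234   0.00046639]
[ 0.6014 -0.2547  0.2784] [0.20074077 0.00027976]
[ 0.6015 -0.2549  0.2791] [0.20096518 0.00021871]
305 (250, 241) [ 0.4708 -0.1892  0.0944] lane [ 0.0548 -0.0063] [147. 143. 135.]
179 (286, 302) [ 0.4692 -0.4514  0.0898] lane [ 0.1813 -0.2359] [ 41. 151. 143.]
176 (314, 307) [ 0.5397 -0.5061  0.0885] lane [ 0.2696 -0.2493] [34. 39. 38.]
0
```

Lower by 32 mm, release, rise, and move over to new1.

Request:
drive_tool:
  series:
    - [0,0,0.015,0,0,0,0.3]
    - [0,0,0.025,0,0,0,0.3]
    - [0,0,0.032,0,0,0,0.3]
    - [0,0,0.032,0,0,0,0.3]
    - [0,0,0.032,0,0,0,0.3]

```text
t: 9.6
ee_pos: [0.6012, -0.2544, 0.2462]
tcp_rot: [-3.04, 0.791, 0.001]
ft_force: [-0.6, -0.2, -1.0]
grip_width: 0.0493
gripper_force: 30.0
```

Request:
drive_tool:
  series:
    - [0,0,0,0,0,0,1]
    - [0,0,0,0,0,0,1]
    - [0,0,0,0,0,0,1]
    - [0,0,0,0,0,0,1]
    - [0,0,0,0,0,0,1]
    - [0,0,-0.04,0,0,0,1]
    - [0,0,-0.08,0,0,0,1]
    - [0,0,-0.12,0,0,0,1]
    - [0,0,-0.12,0,0,0,1]

```text
t: 10.5
ee_pos: [0.603, -0.2553, 0.3737]
tcp_rot: [3.036, -0.79, 0.021]
ft_force: [1.1, -0.1, 0.3]
grip_width: 0.0867
gripper_force: 0.0
```

```bash
python3 - <<'E'
from h import *
c=cam("wrist");lids(c);s=r.state();print(s["ee_pos"])
a=-29.2;go((.4805,-.347,.2,a))
E
```

```text
2507 (255, 196) [ 0.6013 -0.2542  0.096 ] lane [0.2005 0.0007] [168. 163. 156.]
773 (497, 200) [ 0.4902 -0.4398  0.0898] lane [ 0.194  -0.2156] [ 39. 169. 165.]
307 (396, 237) [ 0.5017 -0.3472  0.0896] lane [ 0.1589 -0.1291] [209. 209. 206.]
500 (256, 300) [ 0.5105 -0.2036  0.0939] lane [0.0964 0.0006] [153. 149. 143.]
[ 0.60211517 -0.25482295  0.37061011]
t 10.55 pos [ 0.6021 -0.2548  0.3706] yaw -29.17 tilt [ 0.001 -0.008 -0.   ]
shift [-0.0613  0.1398  0.0062] rz 0.001
```

Request:
drive_tool:
  series:
    - [-0.02,0.045,0,0,0,0,1]
    - [-0.04,0.09,0,0,0,0,1]
    - [-0.062,0.139,0,0,0,0,1]
    - [-0.062,0.139,0.04,0,0,0,1]
    - [-0.062,0.139,0.07,0,0,0,1]
    - [-0.062,0.139,0.07,0,0,0,1]
    - [-0.062,0.139,0.07,0,0,0,1]

```text
t: 11.25
ee_pos: [0.4792, -0.3453, 0.2957]
tcp_rot: [-3.039, 0.791, 0.004]
ft_force: [0.2, -0.0, 0.1]
grip_width: 0.0872
gripper_force: 0.0
```

```bash
python3 - <<'E'
from h import *
c=cam("wrist");lids(c)
a=-29.2;go((.480,-.3465,.075,a))
E
```

```text
2359 (456, 0) [ 0.5352 -0.4986  0.09  ] lane [ 0.262  -0.2449] [28. 29. 31.]
5024 (25, 118) [ 0.5981 -0.2613  0.0959] lane [ 0.2011 -0.007 ] [223. 224. 221.]
5472 (412, 144) [ 0.475  -0.4494  0.0901] lane [ 0.1854 -0.2313] [ 48. 195. 190.]
4211 (259, 215) [ 0.48   -0.3476  0.0901] lane [ 0.1401 -0.14  ] [163. 158. 152.]
t 11.3 pos [ 0.4798 -0.3455  0.2969] yaw -29.15 tilt [ 0. -0. -0.]
shift [0.0006 0.0008 0.0579] rz 0.001
```

Request:
drive_tool:
  series:
    - [0.001,0.001,0.03,0,0,0,1]
    - [0.001,0.001,0.05,0,0,0,1]
    - [0.001,0.001,0.057,0,0,0,1]
    - [0.001,0.001,0.057,0,0,0,1]
    - [0.001,0.001,0.057,0,0,0,0.3]
    - [0.001,0.001,0.057,0,0,0,0.3]
    - [0.001,0.001,0.057,0,0,0,0.3]
    - [0.001,0.001,0.057,0,0,0,0.3]
    - [0.001,0.001,0.057,0,0,0,0.3]
    - [0.001,0.001,0.057,0,0,0,0.3]
    - [0.001,0.001,0.057,0,0,0,0.3]
    - [0.001,0.001,0.057,0,0,0,0.3]

```text
t: 12.5
ee_pos: [0.4798, -0.347, 0.24]
tcp_rot: [3.04, -0.791, 0.0]
ft_force: [-0.3, -0.1, 2.0]
grip_width: 0.0492
gripper_force: 30.0
```

Request:
drive_tool:
  series:
    - [0,0,-0.03,0,0,0,0.3]
    - [0,0,-0.06,0,0,0,0.3]
    - [0,0,-0.09,0,0,0,0.3]
    - [0,0,-0.12,0,0,0,0.3]
    - [0,0,-0.12,0,0,0,0.3]
    - [0,0,-0.12,0,0,0,0.3]

```text
t: 13.1
ee_pos: [0.4796, -0.3466, 0.3594]
tcp_rot: [-3.04, 0.791, 0.0]
ft_force: [-0.1, -0.6, -1.4]
grip_width: 0.0494
gripper_force: 30.0
```

```bash
python3 - <<'E'
from h import *
r.read_camera("wrist");s=r.state();print(s["grip_width"],s["gripper_force"])
a=-29.2;go((*lane(.136),.14,a))
E
```

```text
0.049628474489916724 29.992411262355745
t 13.15 pos [ 0.4793 -0.3463  0.3583] yaw -29.18 tilt [-0.001  0.003 -0.   ]
shift [-0.0027 -0.1392  0.0545] rz 0.0
```

Request:
drive_tool:
  series:
    - [-0.001,-0.035,0,0,0,0,0.3]
    - [-0.001,-0.07,0,0,0,0,0.3]
    - [-0.001,-0.105,0,0,0,0,0.3]
    - [-0.001,-0.139,0,0,0,0,0.3]
    - [-0.001,-0.139,0,0,0,0,0.3]
    - [-0.001,-0.139,0,0,0,0,0.3]

```text
t: 13.75
ee_pos: [0.5465, -0.224, 0.3576]
tcp_rot: [-3.04, 0.788, 0.007]
ft_force: [-0.1, -0.4, -2.4]
grip_width: 0.0495
gripper_force: 30.0
```

Request:
drive_tool:
  series:
    - [0,0,0.03,0,0,0,0.3]
    - [0,0,0.06,0,0,0,0.3]
    - [0,0,0.09,0,0,0,0.3]
    - [0,0,0.1,0,0,0,0.3]
    - [0,0,0.1,0,0,0,0.3]
    - [0,0,0.1,0,0,0,0.3]

```text
t: 14.35
ee_pos: [0.5468, -0.2259, 0.2602]
tcp_rot: [3.04, -0.793, 0.001]
ft_force: [1.1, -0.1, -1.6]
grip_width: 0.0493
gripper_force: 30.0
```

Request:
drive_tool:
  series:
    - [0,0,0.007,0,0,0,0.3]
    - [0,0,0.013,0,0,0,0.3]
    - [0,0,0.013,0,0,0,0.3]
    - [0,0,0.013,0,0,0,0.3]

```text
t: 14.75
ee_pos: [0.5467, -0.225, 0.2469]
tcp_rot: [3.04, -0.791, 0.0]
ft_force: [0.1, 0.0, -1.3]
grip_width: 0.0495
gripper_force: 30.0
```

Request:
drive_tool:
  series:
    - [0,0,0,0,0,0,1]
    - [0,0,0,0,0,0,1]
    - [0,0,0,0,0,0,1]
    - [0,0,0,0,0,0,1]
    - [0,0,0,0,0,0,1]
    - [0,0,-0.04,0,0,0,1]
    - [0,0,-0.08,0,0,0,1]
    - [0,0,-0.12,0,0,0,1]
    - [0,0,-0.16,0,0,0,1]
    - [0,0,-0.16,0,0,0,1]
    - [0,0,-0.16,0,0,0,1]

```text
t: 15.85
ee_pos: [0.5466, -0.2249, 0.4079]
tcp_rot: [3.04, -0.791, 0.004]
ft_force: [-0.4, -0.3, -1.4]
grip_width: 0.0869
gripper_force: 0.0
```

```bash
python3 - <<'E'
from h import *
for n in("wrist","side"): lids(cam(n))
go((.577,.352,.34,-30),(.577,.352,.34,42),(.577,.352,.34,-48),(.577,.352,.34,-138))
E
```

```text
309 (511, 38) [ 0.5478 -0.4865  0.088 ] lane [ 0.267  -0.2282] [19. 19. 21.]
2279 (254, 116) [ 0.6003 -0.2535  0.0961] lane [0.1992 0.0008] [251. 252. 253.]
1852 (494, 131) [ 0.4769 -0.4462  0.09  ] lane [ 0.1855 -0.2276] [ 43. 183. 179.]
2024 (256, 179) [ 0.5475 -0.2255  0.0961] lane [ 0.1394 -0.0006] [165. 160. 154.]
1387 (255, 233) [ 0.4989 -0.1973  0.096 ] lane [0.0832 0.0004] [177. 173. 167.]
1028 (259, 278) [ 0.4525 -0.1767  0.0961] lane [ 0.0328 -0.0042] [204. 203. 198.]
306 (250, 241) [ 0.4706 -0.1889  0.0942] lane [ 0.0545 -0.0061] [155. 150. 141.]
154 (274, 242) [ 0.5427 -0.2296  0.0948] lane [ 0.1373 -0.0064] [121. 118. 110.]
155 (292, 242) [ 0.5979 -0.2561  0.0941] lane [ 0.1984 -0.0026] [203. 199. 189.]
174 (286, 302) [ 0.4691 -0.4515  0.0894] lane [ 0.1812 -0.2361] [ 39. 148. 140.]
177 (314, 308) [ 0.5374 -0.5077  0.0892] lane [ 0.2684 -0.2518] [33. 38. 37.]
t 15.95 pos [ 0.5461 -0.2247  0.4054] yaw -29.18 tilt [-0.     0.003 -0.   ]
shift [-0.2545 -0.5186 -0.0977] rz 0.014
shift [-0.2545 -0.5186 -0.0977] rz -1.242
shift [-0.2545 -0.5186 -0.0977] rz 0.328
shift [-0.2545 -0.5186 -0.0977] rz 1.899
```

Request:
drive_tool:
  series:
    - [-0.01,-0.02,-0.04,0,0,0,1]
    - [-0.03,-0.06,-0.06,0,0,-0.12,1]
    - [-0.05,-0.1,-0.07,0,0,-0.24,1]
    - [-0.07,-0.145,-0.07,0,0,-0.36,1]
    - [-0.09,-0.19,-0.07,0,0,-0.48,1]
    - [-0.11,-0.23,-0.07,0,0,-0.6,1]
    - [-0.13,-0.27,-0.07,0,0,-0.72,1]
    - [-0.15,-0.31,-0.07,0,0,-0.84,1]
    - [-0.17,-0.35,-0.07,0,0,-0.96,1]
    - [-0.19,-0.39,-0.07,0,0,-1.08,1]
    - [-0.21,-0.43,-0.07,0,0,-1.2,1]
    - [-0.23,-0.47,-0.07,0,0,-1.24,1]

```text
t: 17.15
ee_pos: [0.5746, 0.2993, 0.4741]
tcp_rot: [-2.932, -1.127, 0.007]
ft_force: [1.1, -0.2, 0.0]
grip_width: 0.0873
gripper_force: 0.0
```

```bash
python3 - <<'E'
from h import *
c=cam("top");lids(c);save(c,"t4",(255,145,375,265),5)
c=cam("wrist");save(c,"w4",k=1.2)
P=cloud(c);m=(P[...,2]>.232)&(P[...,2]<.258)&(P[...,1]>.3)&(P[...,0]>.54)
p=P[m];print(len(p),p.mean(0),p.min(0),p.max(0))
go((.577,.352,.3,42))
E
```

```text
240 (322, 184) [ 0.6009 -0.2525  0.0956] lane [0.1992 0.002 ] [210. 212. 216.]
244 (312, 203) [ 0.547  -0.2237  0.0958] lane [0.1381 0.0008] [209. 212. 215.]
225 (407, 206) [ 0.5426 -0.5043  0.09  ] lane [ 0.2712 -0.2463] [35. 47. 41.]
486 (298, 228) [ 0.4746 -0.1844  0.0957] lane [ 0.0558 -0.0002] [210. 213. 216.]
227 (390, 230) [ 0.4728 -0.4502  0.09  ] lane [ 0.1838 -0.2331] [ 16. 158. 150.]
746 [0.58041664 0.35587235 0.24831054] [0.56939229 0.34635961 0.23209551] [0.58885865 0.3655999  0.2512957 ]
t 17.25 pos [0.5741 0.3025 0.4738] yaw 42.25 tilt [-0.004  0.002 -0.   ]
shift [ 0.0354 -0.0347  0.0099] rz 0.004
```

View pics/t4.png

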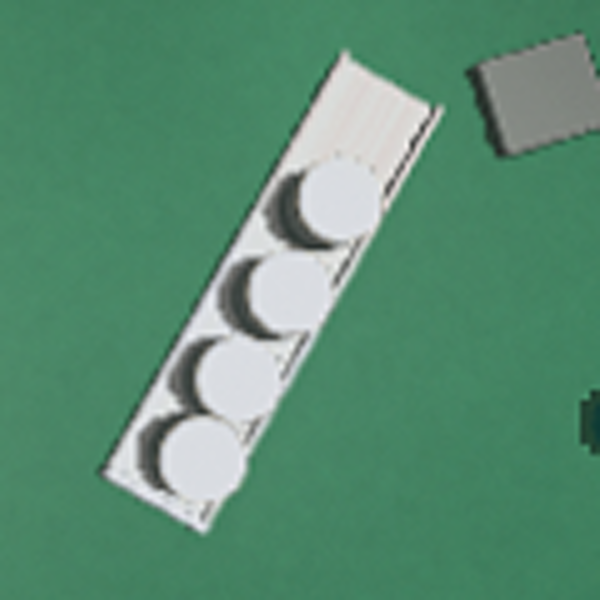

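View pics/w4.png

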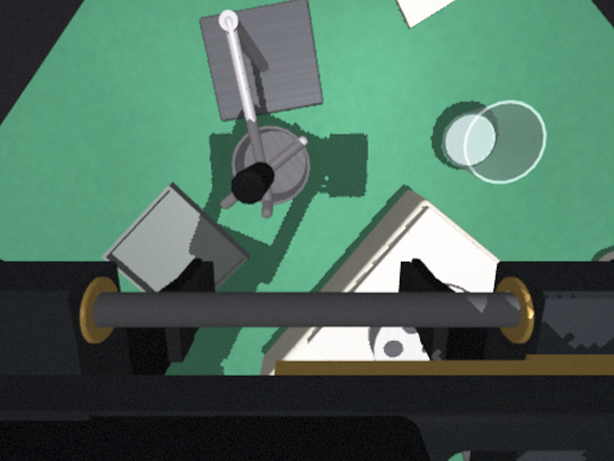

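Top crop: four white lids are in the lane in a row. Old1 is at (202,458), with the stop corners at (105,472) and (207,533). Wrist view: the black grip is at (252,182) on the crossbar, and the hook arm runs up to the post at (228,20). I'll check old1's distance to the stop precisely.

```bash
python3 - <<'E'
from h import *
c=cam("top")
for z in(.03,.022): print(z,[(plane(c,[[255+u/5,145+v/5]],z)[0].round(4).tolist(),inlane(plane(c,[[255+u/5,145+v/5]],z)[0]).round(4).tolist()) for u,v in((105,473),(207,534),(346,50),(442,107))])
P=cloud(c);Q=((P[...,:2]-L0)@np.array([[np.cos(LA),-np.sin(LA)],[np.sin(LA),np.cos(LA)]]))
m=(P[...,2]>.024)&(P[...,2]<.036)&(abs(Q[...,1])<.035)&(abs(Q[...,0])<.03)
print("stop top",m.sum(),np.percentile(Q[m][:,0],[5,50,95]))
# back end of lane, outline by non-green
hsv=cv2.cvtColor(c["pixels"],cv2.COLOR_RGB2HSV)
m=(hsv[...,1]<60)&(abs(Q[...,1])<.025)&(P[...,2]<.02)&(Q[...,0]>.25)&(Q[...,0]<.32);print("back",np.percentile(Q[m][:,0],[95,99,100]))
m=(hsv[...,1]<60)&(abs(Q[...,1])<.03)&(P[...,2]<.04)&(Q[...,0]<.02)&(Q[...,0]>-.03);print("front",np.percentile(Q[m][:,0],[0,1,5]))
# front edge of old1 and rear of old2 lids
m=(P[...,2]>.09)&(P[...,2]<.1)&(abs(Q[...,1])<.035)&(Q[...,0]<.11);print("lids",np.percentile(Q[m][:,0],[0,1,99,100]))
E
```

```text
0.03 [([0.4387, -0.1261, 0.03], [-0.004, 0.0332]), ([0.4033, -0.1872, 0.03], [-0.0051, -0.0375]), ([0.6946, -0.2689, 0.03], [0.2891, 0.0334]), ([0.6611, -0.3276, 0.03], [0.2884, -0.0342])]
0.022 [([0.4384, -0.1266, 0.022], [-0.004, 0.0326]), ([0.4027, -0.1881, 0.022], [-0.0051, -0.0385]), ([0.6959, -0.2703, 0.022], [0.2908, 0.0328]), ([0.6621, -0.3293, 0.022], [0.2902, -0.0352])]
stop top 51 [-0.0049881 -0.0018554  0.0110563]
back [0.29104068 0.29286759 0.29352134]
front [-0.00659536 -0.00640674 -0.00577728]
lids [-0.45194838 -0.42677435  0.10325519  0.10562967]
```

```bash
python3 - <<'E'
from h import *
c=cam("wrist");P=cloud(c)
m=(P[...,2]>.247)&(P[...,2]<.258)&(P[...,1]>.3)&(P[...,0]>.54)
p=P[m];q=(p.min(0)+p.max(0))/2;print(len(p),p.mean(0),q)
go((.579,.3555,.23,42.2))
E
```

```text
667 [0.5796103  0.35583584 0.24948136] [0.5792257  0.35575863 0.24921488]
t 17.35 pos [0.5745 0.2984 0.4741] yaw 41.99 tilt [-0.001  0.005 -0.   ]
shift [ 0.0419 -0.0393  0.08  ] rz -0.004
```

Request:
drive_tool:
  series:
    - [0.02,-0.02,0,0,0,0,1]
    - [0.042,-0.039,0,0,0,0,1]
    - [0.042,-0.039,0,0,0,0,1]
    - [0.042,-0.039,0.03,0,0,0,1]
    - [0.042,-0.039,0.06,0,0,0,1]
    - [0.042,-0.039,0.08,0,0,0,1]
    - [0.042,-0.039,0.08,0,0,0,1]
    - [0.042,-0.039,0.08,0,0,0,1]

```text
t: 18.15
ee_pos: [0.5807, 0.3531, 0.3964]
tcp_rot: [2.935, 1.12, -0.002]
ft_force: [0.2, -0.5, -0.5]
grip_width: 0.0872
gripper_force: 0.0
```

Request:
drive_tool:
  series:
    - [0,0,0,0,0,0,0]
    - [0,0,0,0,0,0,0]
    - [0,0,0,0,0,0,0]
    - [0,0,0,0,0,0,0]
    - [0,0,0,0,0,0,0]
    - [0,0,0,0,0,0,0]
    - [0,0,0,0,0,0,0]
    - [0,0,0,0,0,0,0]
    - [0,0,0,0,0,0,0]
    - [0,0,0,0,0,0,0]

```text
t: 19.15
ee_pos: [0.5799, 0.355, 0.3968]
tcp_rot: [-2.933, -1.122, 0.001]
ft_force: [-1.8, 1.3, 0.1]
grip_width: 0.0191
gripper_force: 29.8
```

```bash
python3 - <<'E'
from h import *
s=r.state();print(s["ft_force"],s["grip_width"],s["gripper_force"])
x=np.array([.579,.3555]);d=np.array([.74,.67])
go((*x,.265,42.2),(*(x-.075*d),.265,42.2),(.395,.368,.265,42.2),(.395,.368,.18,42.2))
c=cam("wrist");save(c,"w5")
E
```

```text
[-1.75481271  1.31762587  0.10197046] 0.019099530979213446 29.771680439589545
t 19.15 pos [0.5799 0.355  0.3968] yaw 41.86 tilt [-0.002 -0.     0.   ]
shift [-0.0003 -0.0011 -0.0322] rz -0.006
shift [-0.0752 -0.0007 -0.0322] rz -0.006
shift [-0.129  -0.1332 -0.032 ] rz -0.006
shift [-0.129 -0.133  0.053] rz -0.006
```

View pics/w5.png

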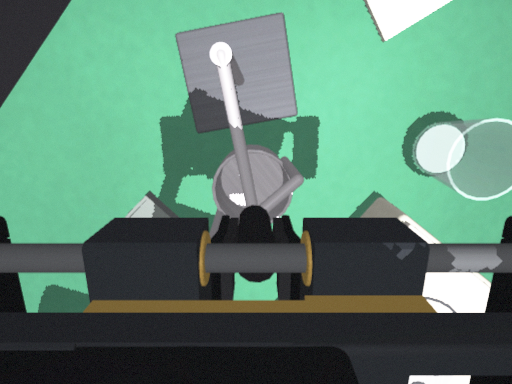

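The wrist view shows the grip held at (255,240) and the hook rod running up-left to the post at (222,52). The hook's -x axis is therefore straight back in the tool frame, about 10° towards +y. Lift 34 mm, then back out.

Request:
drive_tool:
  series:
    - [0,0,-0.01,0,0,0,0]
    - [0,0,-0.02,0,0,0,0]
    - [0,0,-0.03,0,0,0,0]
    - [0,0,-0.034,0,0,0,0]
    - [0,0,-0.034,0,0,0,0]
    - [0,0,-0.034,0,0,0,0]

```text
t: 19.8
ee_pos: [0.5801, 0.3544, 0.4307]
tcp_rot: [2.934, 1.122, -0.0]
ft_force: [0.1, -1.2, -2.2]
grip_width: 0.0193
gripper_force: 29.8
```

Request:
drive_tool:
  series:
    - [-0.015,0.002,0,0,0,0,0]
    - [-0.03,0.005,0,0,0,0,0]
    - [-0.045,0.007,0,0,0,0,0]
    - [-0.06,0.009,0,0,0,0,0]
    - [-0.075,0.012,0,0,0,0,0]
    - [-0.09,0.014,0,0,0,0,0]
    - [-0.1,0.016,0,0,0,0,0]
    - [-0.1,0.016,0,0,0,0,0]

```text
t: 20.6
ee_pos: [0.5156, 0.2751, 0.4304]
tcp_rot: [2.934, 1.121, -0.003]
ft_force: [-0.2, 0.7, -2.7]
grip_width: 0.0193
gripper_force: 29.7
```

```bash
python3 - <<'E'
from h import *
s=r.state();print(s["ft_force"],s["grip_width"])
c=cam("side");save(c,"s5",(180,90,330,220),4)
P=cloud(cam("top"));m=(P[...,1]>.3)&(P[...,1]<.44)&(P[...,0]>.32)&(P[...,0]<.47)&(P[...,2]>.012)&(P[...,2]<.025);p=P[m][:,:2]
print("tray",len(p),cv2.minAreaRect(p.astype(np.float32)) if len(p) else 0)
go((.395,.368,.265,42.2),(.395,.368,.18,42.2))
E
```

```text
[-0.23756288  0.72784948 -2.65124702] 0.01926464665453564
tray 136 ((0.3945996165275574, 0.36924487352371216), (0.13296817243099213, 0.12950429320335388), 87.16415405273438)
t 20.7 pos [0.5168 0.276  0.4308] yaw 41.85 tilt [ 0.    -0.001 -0.   ]
shift [-0.0293 -0.1498  0.0018] rz -0.006
shift [-0.0294 -0.1498  0.0868] rz -0.006
```

View pics/s5.png

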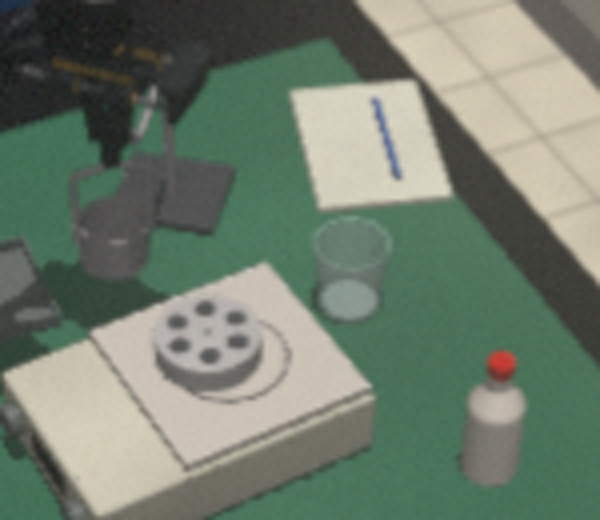

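The side crop shows the cup off the hook and hanging upright from the gripper at (113,240), clear of the hotplate. Next, over the tray.

Request:
drive_tool:
  series:
    - [-0.005,-0.03,0,0,0,0,0]
    - [-0.01,-0.06,0,0,0,0,0]
    - [-0.017,-0.09,0,0,0,0,0]
    - [-0.023,-0.12,0,0,0,0,0]
    - [-0.029,-0.15,0,0,0,0,0]
    - [-0.029,-0.15,0.03,0,0,0,0]
    - [-0.029,-0.15,0.06,0,0,0,0]
    - [-0.029,-0.15,0.085,0,0,0,0]
    - [-0.029,-0.15,0.09,0,0,0,0]
    - [-0.029,-0.15,0.09,0,0,0,0]
    - [-0.029,-0.15,0.09,0,0,0,0]

```text
t: 21.8
ee_pos: [0.3956, 0.3688, 0.3418]
tcp_rot: [-2.934, -1.122, -0.004]
ft_force: [0.6, 0.8, -2.2]
grip_width: 0.0195
gripper_force: 29.8
```

Request:
drive_tool:
  series:
    - [0,0,0.002,0,0,0,0]
    - [0,0,0.004,0,0,0,0]
    - [0,0,0.004,0,0,0,0]

```text
t: 22.1
ee_pos: [0.3948, 0.3682, 0.3372]
tcp_rot: [-2.934, -1.122, -0.001]
ft_force: [0.5, -0.4, -2.3]
grip_width: 0.0191
gripper_force: 29.8
```

Request:
drive_tool:
  series:
    - [0,0,0.001,0,0,0,0]
    - [0,0,0.002,0,0,0,0]
    - [0,0,0.002,0,0,0,0]
    - [0,0,0.002,0,0,0,0]

```text
t: 22.5
ee_pos: [0.3949, 0.3686, 0.337]
tcp_rot: [-2.933, -1.122, -0.004]
ft_force: [-2.0, -0.6, 9.8]
grip_width: 0.0192
gripper_force: 29.9
```

Request:
drive_tool:
  series:
    - [0,0,0.001,0,0,0,0]
    - [0,0,0.001,0,0,0,0]
    - [0,0,0.001,0,0,0,0]

```text
t: 22.8
ee_pos: [0.395, 0.3687, 0.337]
tcp_rot: [-2.933, -1.122, -0.006]
ft_force: [-3.2, -0.4, 15.0]
grip_width: 0.0186
gripper_force: 29.9
```

Request:
drive_tool:
  series:
    - [0,0,-0.002,0,0,0,0]
    - [0,0,-0.003,0,0,0,0.3]
    - [0,0,-0.003,0,0,0,0.6]
    - [0,0,-0.003,0,0,0,1]
    - [0,0,-0.003,0,0,0,1]
    - [0,0,-0.003,0,0,0,1]
    - [0,0,-0.003,0,0,0,1]
    - [0,0,-0.03,0,0,0,1]
    - [0,0,-0.06,0,0,0,1]
    - [0,0,-0.1,0,0,0,1]
    - [0,0,-0.12,0,0,0,1]
    - [0,0,-0.12,0,0,0,1]

```text
t: 24.0
ee_pos: [0.3954, 0.3687, 0.4572]
tcp_rot: [-2.933, -1.122, -0.013]
ft_force: [0.2, 1.0, -0.0]
grip_width: 0.0864
gripper_force: 0.0
```

```bash
python3 - <<'E'
from h import *
s=r.state();print(s["grip_width"])
c=cam("wrist");P=cloud(c);m=(P[...,1]>.25)&(P[...,0]<.5)
for lo,hi in((.17,.2),(.04,.062)):
    k=m&(P[...,2]>lo)&(P[...,2]<hi);p=P[k];print(k.sum(),(p.min(0)+p.max(0)).round(3)/2,p.max(0)) if k.any() else 0
# above the plate for a look, plate yaw 4.3: pushing along tool +x
go((.47,.11,.24,4.3),(.47,.11,.24,-40))
E
```

```text
0.08636408775339807
503 [0.392 0.369 0.181] [0.40143917 0.37880474 0.19164764]
454 [0.3935 0.3685 0.051 ] [0.43234911 0.40412554 0.06160259]
t 24.05 pos [0.3948 0.3683 0.4551] yaw 41.87 tilt [ 0.001 -0.004 -0.   ]
shift [-0.1166  0.2425  0.0508] rz 0.656
shift [-0.1166  0.2425  0.0508] rz 1.429
```

```bash
python3 - <<'E'
from h import *
go((.54,.12,.28,141))
E
```

```text
t 24.05 pos [0.3948 0.3683 0.4551] yaw 41.87 tilt [ 0.001 -0.004 -0.   ]
shift [-0.0577  0.2818  0.011 ] rz -1.73
```

Request:
drive_tool:
  series:
    - [0,0.02,0,0,0,-0.145,1]
    - [-0.005,0.045,0,0,0,-0.29,1]
    - [-0.01,0.07,0,0,0,-0.435,1]
    - [-0.015,0.095,0,0,0,-0.58,1]
    - [-0.02,0.12,0,0,0,-0.725,1]
    - [-0.025,0.145,0,0,0,-0.87,1]
    - [-0.03,0.17,0,0,0,-1.015,1]
    - [-0.035,0.195,0,0,0,-1.16,1]
    - [-0.04,0.22,0,0,0,-1.305,1]
    - [-0.045,0.245,0,0,0,-1.45,1]
    - [-0.052,0.265,0,0,0,-1.595,1]
    - [-0.058,0.282,0,0,0,-1.73,0.6]

```text
t: 25.25
ee_pos: [0.5398, 0.1183, 0.4514]
tcp_rot: [-1.04, -2.96, 0.002]
ft_force: [0.0, 0.7, 0.2]
grip_width: 0.0837
gripper_force: 0.0
```

Request:
drive_tool:
  series:
    - [0,0,0,0,0,0,0.6]
    - [0,0,0,0,0,0,0.6]
    - [0,0,0,0,0,0,0.6]

```text
t: 25.55
ee_pos: [0.5392, 0.1202, 0.4529]
tcp_rot: [-1.05, -2.959, 0.0]
ft_force: [0.5, 0.4, 0.5]
grip_width: 0.0628
gripper_force: 0.0
```

```bash
cat >> h.py <<'E'
def circ(xy):
    for _ in range(3):
        A=np.c_[2*xy,np.ones(len(xy))];s=np.linalg.lstsq(A,(xy**2).sum(1),rcond=None)[0];ce=s[:2];rr=np.sqrt(s[2]+ce@ce)
        e=abs(np.hypot(*(xy-ce).T)-rr);xy=xy[e<max(.002,np.median(e)*2)]
    return ce.round(4),round(rr,4),len(xy)
def block(c):
    P=cloud(c);X=P[...,0];Y=P[...,1];near=(np.hypot(X-.558,Y-.103)<.13)
    m=(near&(abs(P[...,2]-.12)<.008)).astype(np.uint8)
    m=cv2.morphologyEx(m,cv2.MORPH_OPEN,np.ones((3,3)))
    cs=cv2.findContours(m,0,1)[0]
    if cs:
        ct=max(cs,key=cv2.contourArea)[:,0];print("block",circ(plane(c,ct,.12)[:,:2]),len(ct))
    g=cv2.cvtColor(c["pixels"],cv2.COLOR_RGB2GRAY)
    bh=cv2.morphologyEx(g,cv2.MORPH_BLACKHAT,np.ones((9,9)))
    rad=np.hypot(X-.558,Y-.103)
    k=(bh>25)&(abs(P[...,2]-.09)<.006)&(abs(rad-.0575)<.008)
    v,u=np.nonzero(k);print("ring",circ(plane(c,np.c_[u,v],.09)[:,:2]),len(u)) if len(u)>20 else print("ring?",len(u))
E
python3 - <<'E'
from h import *
c=cam("wrist");save(c,"w6");block(c)
c=cam("top");block(c);r.state()
go((.49,.165,.2,141))
E
```

```text
block (array([0.5429, 0.1176]), np.float64(0.051), 282) 293
ring (array([0.5578, 0.1045]), np.float64(0.0577), 483) 525
block (array([0.5601, 0.0963]), np.float64(0.0299), 38) 53
ring (array([0.5594, 0.1014]), np.float64(0.0551), 83) 104
t 25.65 pos [0.5393 0.1204 0.4534] yaw 141.0 tilt [-0.    -0.001  0.   ]
shift [0.0663 0.0037 0.0894] rz 0.0
```

View pics/w6.png

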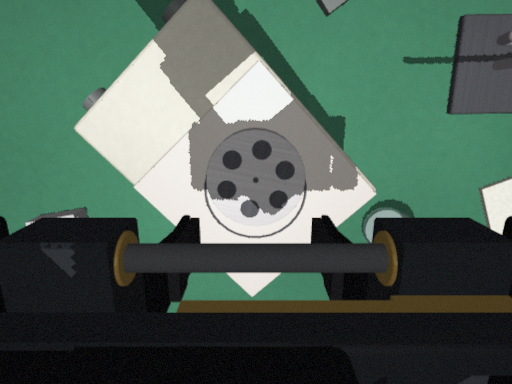

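The wrist view shows the block (centre about 256,180) overlapping the dark ring, which shows crescent-like below at (256,235). The block is off by about 20 mm towards -41°. I'll get behind it and push it with half-open fingers as a cradle.

```bash
python3 - <<'E'
from h import *
b=np.array([.5429,.1176]);g=np.array([.5578,.1045]);d=(g-b)/np.linalg.norm(g-b);a=np.degrees(np.arctan2(*-d[::-1]));print(a)
p=b-.085*d
go((*p,.2,a),(*p,.118,a),(*(g-.06*d),.118,a))
E
```

```text
138.6782387219932
t 25.65 pos [0.5393 0.1204 0.4534] yaw 141.0 tilt [-0.    -0.001  0.   ]
shift [0.0803 0.0036 0.0894] rz 0.041
shift [0.0802 0.0037 0.1714] rz 0.041
shift [0.0354 0.0018 0.1714] rz 0.041
```

Request:
drive_tool:
  series:
    - [0.04,0.002,0.02,0,0,0.041,0.6]
    - [0.08,0.004,0.05,0,0,0.041,0.6]
    - [0.08,0.004,0.09,0,0,0.041,0.6]
    - [0.08,0.004,0.13,0,0,0.041,0.6]
    - [0.08,0.004,0.16,0,0,0.041,0.6]
    - [0.08,0.004,0.17,0,0,0.041,0.6]
    - [0.08,0.004,0.17,0,0,0.041,0.6]
    - [0.08,0.004,0.17,0,0,0.041,0.6]
    - [0.08,0.004,0.17,0,0,0.041,0.6]

```text
t: 26.55
ee_pos: [0.4808, 0.1732, 0.2853]
tcp_rot: [1.108, 2.936, 0.003]
ft_force: [0.2, -0.6, -0.8]
grip_width: 0.0521
gripper_force: 0.0
```

```bash
python3 - <<'E'
from h import *
s=r.state();print(s["grip_width"],s["ft_force"])
b=np.array([.5429,.1176]);g=np.array([.5578,.1045]);d=(g-b)/np.linalg.norm(g-b);a=138.68
go((*(g-.058*d),.118,a))
for n in("top","side","wrist"): print(n);block(cam(n))
E
```

```text
0.05208524729340769 [ 0.15298144 -0.60332001 -0.80799082]
t 26.55 pos [0.4808 0.1732 0.2853] yaw 138.65 tilt [0.003 0.002 0.   ]
shift [-0.0451 -0.0007  0.0034] rz -0.001
top
block (array([0.5432, 0.1153]), np.float64(0.0508), 101) 105
ring (array([0.557 , 0.1041]), np.float64(0.0579), 142) 164
side
block (array([0.5408, 0.1128]), np.float64(0.0509), 45) 73
ring (array([0.5567, 0.1033]), np.float64(0.0565), 52) 63
wrist
block (array([0.515, 0.142]), np.float64(0.0205), 96) 146
ring? 0
```

Request:
drive_tool:
  series:
    - [-0.01,0,0.003,0,0,0,0.6]
    - [-0.018,0,0.003,0,0,0,0.6]
    - [-0.024,0,0.003,0,0,0,0.6]
    - [-0.028,0,0.003,0,0,0,0.6]
    - [-0.032,0,0.003,0,0,0,0.6]
    - [-0.036,0,0.003,0,0,0,0.6]
    - [-0.04,0,0.003,0,0,0,0.6]
    - [-0.04,0,0.003,0,0,0,0.6]

```text
t: 27.5
ee_pos: [0.5086, 0.1469, 0.2805]
tcp_rot: [-1.108, -2.934, 0.001]
ft_force: [-3.7, 2.5, 2.6]
grip_width: 0.0524
gripper_force: 2.5
```

```bash
python3 - <<'E'
from h import *
s=r.state();print(s["ee_pos"],s["ft_force"])
for n in("top","side"): print(n);block(cam(n))
E
```

```text
[0.50864071 0.14688636 0.28047492] [-3.66348435  2.49055695  2.57091647]
top
block (array([0.554, 0.103]), np.float64(0.0446), 44) 96
ring (array([0.5573, 0.104 ]), np.float64(0.0576), 141) 155
side
block (array([0.5475, 0.107 ]), np.float64(0.05), 38) 71
ring (array([0.5574, 0.1029]), np.float64(0.056), 40) 52
```

Request:
drive_tool:
  series:
    - [-0.003,0,0,0,0,0,0.6]
    - [-0.006,0,0,0,0,0,0.6]
    - [-0.009,0,0,0,0,0,0.6]
    - [-0.009,0,0,0,0,0,0.6]
    - [0.01,0,0,0,0,0,0.6]
    - [0.04,0,0,0,0,0,0.6]
    - [0.06,0,-0.02,0,0,0,0.6]
    - [0.06,0,-0.06,0,0,0,0.6]
    - [0.06,0,-0.1,0,0,0,0.6]
    - [0.06,0,-0.1,0,0,0,0.6]

```text
t: 28.6
ee_pos: [0.4661, 0.1872, 0.3856]
tcp_rot: [1.104, 2.93, 0.009]
ft_force: [0.1, 0.7, 0.9]
grip_width: 0.052
gripper_force: 0.0
```

```bash
python3 - <<'E'
from h import *
for n in("top","side"): print(n);c=cam(n);block(c);c=cam(n);block(c)
go((.545,.115,.29,138.68))
E
```

```text
top
block (array([0.5555, 0.1035]), np.float64(0.0507), 102) 104
ring (array([0.5575, 0.1041]), np.float64(0.0574), 171) 239
block (array([0.5555, 0.1036]), np.float64(0.0507), 101) 103
ring (array([0.5575, 0.1042]), np.float64(0.0574), 164) 236
side
block (array([0.553 , 0.1018]), np.float64(0.0502), 41) 74
ring (array([0.5568, 0.1036]), np.float64(0.0564), 47) 62
block (array([0.5523, 0.1004]), np.float64(0.0508), 47) 73
ring (array([0.5571, 0.1047]), np.float64(0.0569), 52) 67
t 28.8 pos [0.4643 0.1863 0.3798] yaw 138.66 tilt [-0.002 -0.001  0.   ]
shift [-0.1076 -0.0003 -0.0743] rz -0.0
```

Request:
drive_tool:
  series:
    - [-0.02,0,-0.04,0,0,0,0.6]
    - [-0.06,0,-0.07,0,0,0,0.6]
    - [-0.1,0,-0.074,0,0,0,0.6]
    - [-0.108,0,-0.074,0,0,0,0.6]
    - [-0.108,0,-0.074,0,0,0,0.6]
    - [-0.108,0,-0.074,0,0,0,0.6]
    - [-0.108,0,-0.074,0,0,0,0.6]

```text
t: 29.5
ee_pos: [0.5449, 0.1156, 0.4534]
tcp_rot: [-1.107, -2.936, 0.002]
ft_force: [-0.0, -0.9, 0.3]
grip_width: 0.052
gripper_force: 0.0
```

```bash
python3 - <<'E'
from h import *
for i in range(3): c=cam("wrist");block(c)
save(c,"w7",(160,90,350,270),4)
E
```

```text
block (array([0.5551, 0.106 ]), np.float64(0.0511), 277) 280
ring (array([0.5584, 0.1041]), np.float64(0.0577), 512) 535
block (array([0.5551, 0.106 ]), np.float64(0.0511), 275) 279
ring (array([0.5585, 0.1039]), np.float64(0.0578), 495) 537
block (array([0.5552, 0.106 ]), np.float64(0.0511), 276) 279
ring (array([0.5583, 0.1039]), np.float64(0.0578), 505) 536
```

View pics/w7.png

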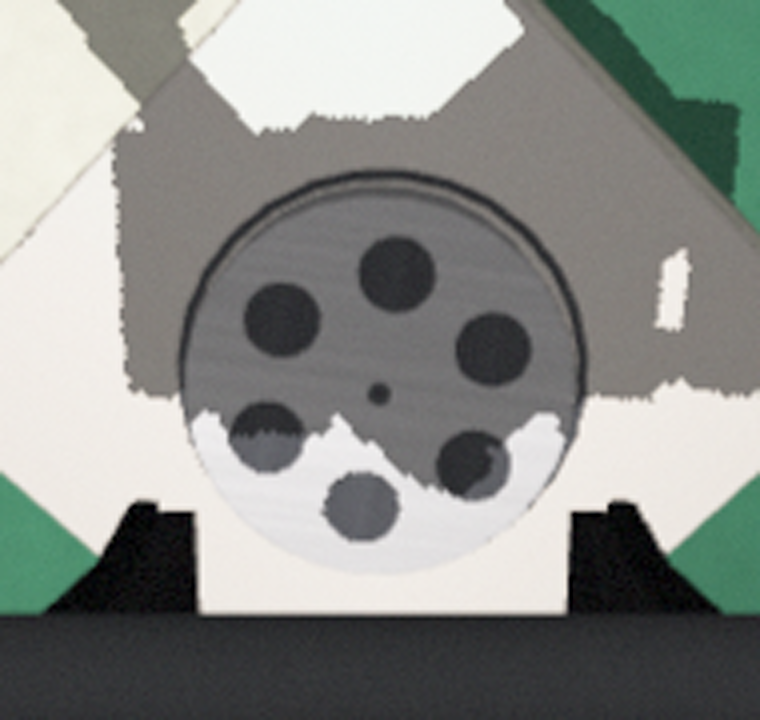

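The wrist crop shows the block inside the ring nearly all round. The gap is wider at upper right and closes at the lower edge, so it's about 3 mm short in +x. One more small push in +x.

```bash
python3 - <<'E'
from h import *
b=np.array([.5553,.1049]);d=np.array([np.cos(-.17),np.sin(-.17)]);p=b-.08*d;a=180-np.degrees(.17)
go((*p,.25,a),(*p,.118,a),(*(b-.0537*d),.118,a))
E
```

```text
t 29.65 pos [0.5454 0.1156 0.4544] yaw 138.72 tilt [-0.001 -0.001  0.   ]
shift [ 0.0536 -0.0433  0.0405] rz -0.55
shift [ 0.0535 -0.0432  0.1725] rz -0.55
shift [ 0.0311 -0.0295  0.1724] rz -0.55
```

Request:
drive_tool:
  series:
    - [0.02,-0.015,0,0,0,-0.14,0.6]
    - [0.04,-0.03,0,0,0,-0.28,0.6]
    - [0.054,-0.043,0.01,0,0,-0.42,0.6]
    - [0.054,-0.043,0.04,0,0,-0.55,0.6]
    - [0.054,-0.043,0.08,0,0,-0.55,0.6]
    - [0.054,-0.043,0.12,0,0,-0.55,0.6]
    - [0.054,-0.043,0.15,0,0,-0.55,0.6]
    - [0.054,-0.043,0.172,0,0,-0.55,0.6]
    - [0.054,-0.043,0.172,0,0,-0.55,0.6]
    - [0.054,-0.043,0.172,0,0,-0.55,0.6]
    - [0.054,-0.043,0.172,0,0,-0.55,0.6]

```text
t: 30.75
ee_pos: [0.4777, 0.1184, 0.284]
tcp_rot: [0.269, 3.127, 0.0]
ft_force: [-0.0, -0.1, 0.5]
grip_width: 0.0523
gripper_force: 0.0
```

```bash
python3 - <<'E'
from h import *
b=np.array([.5553,.1049]);d=np.array([np.cos(-.17),np.sin(-.17)]);a=180-np.degrees(.17)
for i in range(4):
    go((*(b-.0537*d),.118,a)); r.read_camera("top")
print(r.state()["ft_force"])
E
```

```text
t 30.75 pos [0.4777 0.1184 0.284 ] yaw 170.18 tilt [0.001 0.003 0.   ]
shift [-0.0251 -0.0002  0.0021] rz -0.001
t 30.8 pos [0.4777 0.1184 0.2842] yaw 170.18 tilt [0.001 0.003 0.   ]
shift [-0.025  -0.0002  0.0023] rz -0.001
t 30.85 pos [0.4777 0.1184 0.2842] yaw 170.17 tilt [0.001 0.003 0.   ]
shift [-0.0251 -0.0001  0.0022] rz -0.002
t 30.9 pos [0.4776 0.1183 0.284 ] yaw 170.17 tilt [0.001 0.003 0.   ]
shift [-0.0251 -0.      0.0021] rz -0.002
[-0.38933668 -0.23640158  0.7176071 ]
```

Request:
drive_tool:
  series:
    - [-0.01,0,0.002,0,0,0,0.6]
    - [-0.018,0,0.002,0,0,0,0.6]
    - [-0.022,0,0.002,0,0,0,0.6]
    - [-0.024,0,0.002,0,0,0,0.6]
    - [-0.024,0,0.002,0,0,0,0.6]

```text
t: 31.45
ee_pos: [0.5009, 0.1141, 0.2806]
tcp_rot: [-0.27, -3.129, -0.0]
ft_force: [-0.2, 0.5, 0.5]
grip_width: 0.0521
gripper_force: 0.4
```

Request:
drive_tool:
  series:
    - [-0.0005,0,0,0,0,0,0.6]
    - [-0.001,0,0,0,0,0,0.6]
    - [-0.001,0,0,0,0,0,0.6]

```text
t: 31.75
ee_pos: [0.5013, 0.1141, 0.2806]
tcp_rot: [-0.269, -3.128, 0.0]
ft_force: [-2.1, 1.6, 0.7]
grip_width: 0.052
gripper_force: 1.2
```

Contact has just begun. Push 2.5 mm more, retreat and rise.

Request:
drive_tool:
  series:
    - [-0.001,0,0,0,0,0,0.6]
    - [-0.002,0,0,0,0,0,0.6]
    - [-0.0025,0,0,0,0,0,0.6]
    - [-0.0025,0,0,0,0,0,0.6]
    - [0.01,0,0,0,0,0,0.6]
    - [0.025,0,0,0,0,0,0.6]
    - [0.025,0,-0.04,0,0,0,0.6]
    - [0.025,0,-0.09,0,0,0,0.6]
    - [0.0,0,-0.14,0,0,0,0.6]
    - [-0.035,0,-0.17,0,0,0,0.6]
    - [-0.035,0,-0.17,0,0,0,0.6]
    - [-0.035,0,-0.17,0,0,0,0.6]

```text
t: 32.95
ee_pos: [0.5368, 0.1076, 0.4516]
tcp_rot: [0.27, 3.126, -0.0]
ft_force: [-0.1, 0.0, -1.7]
grip_width: 0.0521
gripper_force: 0.0
```

```bash
python3 - <<'E'
from h import *
c=cam("wrist");c=cam("wrist");block(c);save(c,"w8",(160,90,350,270),4)
block(cam("side"))
E
```

```text
block (array([0.5456, 0.0848]), np.float64(0.0511), 266) 285
ring (array([0.5581, 0.1042]), np.float64(0.0577), 513) 571
block (array([0.5429, 0.0809]), np.float64(0.0501), 47) 76
ring (array([0.5481, 0.1051]), np.float64(0.0645), 16) 21
```

View pics/w8.png

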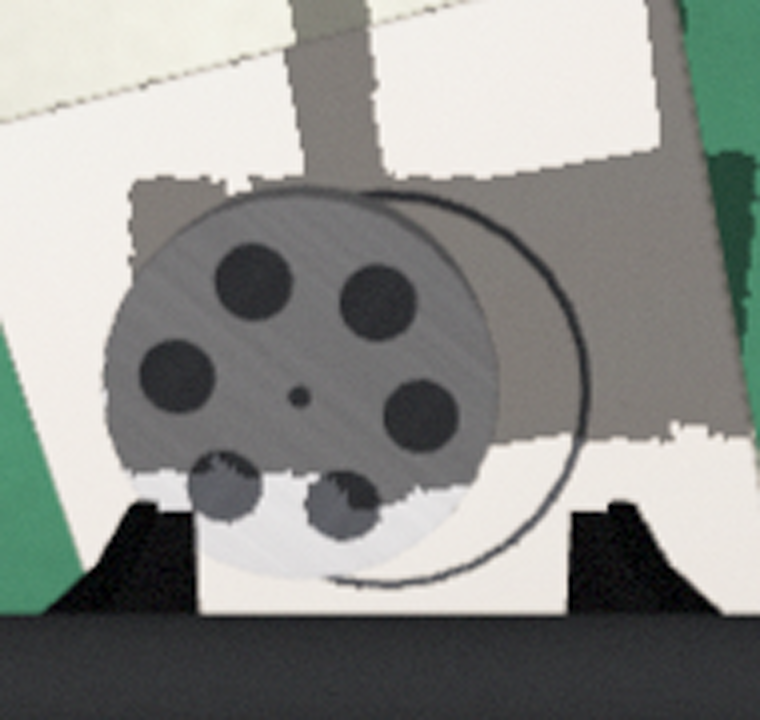

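The view now shows the block knocked aside: its centre is at (300,395) while the ring's right arc reaches (587,390). The offset is 23 mm towards +57°. I'll go behind it on the other side and push along +57° with tool +x.

```bash
python3 - <<'E'
from h import *
b=np.array([.5456,.0848]);g=np.array([.5582,.1041]);d=(g-b)/np.linalg.norm(g-b);a=np.degrees(np.arctan2(*d[::-1]));print(a,np.linalg.norm(g-b));p=b-.08*d
go((*p,.28,a),(*p,.118,a))
E
```

```text
56.86149935331631 0.023048861143232246
t 33.1 pos [0.5349 0.108  0.4489] yaw 170.16 tilt [-0.001 -0.004  0.   ]
shift [ 0.0171 -0.0946  0.005 ] rz 1.977
shift [ 0.0165 -0.0944  0.167 ] rz 1.977
```

Request:
drive_tool:
  series:
    - [0.001,-0.008,0,0,0,0.145,0.6]
    - [0.003,-0.016,0,0,0,0.29,0.6]
    - [0.004,-0.024,0,0,0,0.435,0.6]
    - [0.005,-0.032,0,0,0,0.58,0.6]
    - [0.007,-0.04,0,0,0,0.725,0.6]
    - [0.008,-0.048,0,0,0,0.87,0.6]
    - [0.01,-0.056,0,0,0,1.015,0.6]
    - [0.011,-0.064,0,0,0,1.16,0.6]
    - [0.013,-0.072,0,0,0,1.305,0.6]
    - [0.014,-0.08,0,0,0,1.45,0.6]
    - [0.016,-0.09,0,0,0,1.6,0.6]
    - [0.017,-0.095,0,0,0,1.745,0.6]

```text
t: 34.3
ee_pos: [0.502, 0.0172, 0.449]
tcp_rot: [-2.574, -1.796, 0.005]
ft_force: [-0.2, 0.5, 0.1]
grip_width: 0.0522
gripper_force: 0.0
```

Request:
drive_tool:
  series:
    - [0,0,0,0,0,0.116,0.6]
    - [0,0,0,0,0,0.232,0.6]
    - [0,0,0.04,0,0,0.232,0.6]
    - [0,0,0.08,0,0,0.232,0.6]
    - [0,0,0.12,0,0,0.232,0.6]
    - [0,0,0.15,0,0,0.232,0.6]
    - [0,0,0.16,0,0,0.232,0.6]
    - [0,0,0.16,0,0,0.232,0.6]
    - [0,0,0.16,0,0,0.232,0.6]

```text
t: 35.2
ee_pos: [0.5035, 0.0173, 0.2913]
tcp_rot: [2.762, 1.496, 0.001]
ft_force: [-0.1, -0.4, -0.0]
grip_width: 0.0523
gripper_force: 0.0
```

```bash
python3 - <<'E'
from h import *
b=np.array([.5456,.0848]);g=np.array([.5582,.1041]);d=(g-b)/np.linalg.norm(g-b);a=56.86
go((*(b-.0537*d),.118,a),(*(g-.0537*d),.118,a))
block(cam("top"));block(cam("side"))
E
```

```text
t 35.2 pos [0.5035 0.0173 0.2913] yaw 56.89 tilt [ 0.001 -0.    -0.   ]
shift [ 0.0258 -0.0016  0.0093] rz 0.001
shift [ 0.0488 -0.0016  0.0093] rz 0.001
block (array([0.5509, 0.0841]), np.float64(0.0467), 50) 104
ring (array([0.5575, 0.1033]), np.float64(0.0574), 118) 132
block (array([0.5295, 0.061 ]), np.float64(0.0055), 8) 8
ring? 3
```

Request:
drive_tool:
  series:
    - [0,-0.001,0.009,0,0,0,0.6]
    - [0.01,-0.001,0.009,0,0,0,0.6]
    - [0.02,-0.001,0.009,0,0,0,0.6]
    - [0.026,-0.001,0.009,0,0,0,0.6]
    - [0.03,-0.001,0.009,0,0,0,0.6]
    - [0.034,-0.001,0.009,0,0,0,0.6]
    - [0.038,-0.001,0.009,0,0,0,0.6]
    - [0.041,-0.001,0.009,0,0,0,0.6]
    - [0.044,-0.001,0.009,0,0,0,0.6]
    - [0.046,-0.001,0.009,0,0,0,0.6]
    - [0.0475,-0.001,0.009,0,0,0,0.6]
    - [0.0475,-0.001,0.009,0,0,0,0.6]

```text
t: 36.5
ee_pos: [0.5279, 0.0574, 0.2819]
tcp_rot: [2.761, 1.499, -0.005]
ft_force: [-3.4, -5.0, 3.7]
grip_width: 0.0521
gripper_force: 2.7
```

Request:
drive_tool:
  series:
    - [-0.01,0,0,0,0,0,0.6]
    - [-0.03,0,0,0,0,0,0.6]
    - [-0.03,0,-0.04,0,0,0,0.6]
    - [-0.03,0,-0.09,0,0,0,0.6]
    - [0,0,-0.14,0,0,0,0.6]
    - [0.03,0,-0.17,0,0,0,0.6]
    - [0.03,0,-0.17,0,0,0,0.6]
    - [0.03,0,-0.17,0,0,0,0.6]
    - [0.03,0,-0.17,0,0,0,0.6]

```text
t: 37.4
ee_pos: [0.5439, 0.0825, 0.4502]
tcp_rot: [-2.761, -1.495, 0.005]
ft_force: [0.6, -0.5, -0.5]
grip_width: 0.0523
gripper_force: 0.0
```

```bash
python3 - <<'E'
from h import *
for i in range(2): c=cam("wrist");block(c)
save(c,"w9",(160,90,350,270),4)
for n in("top","side"): block(cam(n))
go((.5,.02,.28,56.86))
E
```

```text
block (array([0.5573, 0.1025]), np.float64(0.051), 295) 296
ring (array([0.5577, 0.104 ]), np.float64(0.0576), 589) 655
block (array([0.5573, 0.1024]), np.float64(0.051), 295) 298
ring (array([0.5577, 0.1041]), np.float64(0.0576), 584) 652
block (array([0.5506, 0.0532]), np.float64(0.0057), 14) 14
ring (array([0.5403, 0.0635]), np.float64(0.016), 18) 27
block (array([0.5551, 0.0989]), np.float64(0.0509), 51) 71
ring (array([0.5584, 0.1058]), np.float64(0.0585), 41) 52
t 37.6 pos [0.5444 0.0822 0.4503] yaw 56.83 tilt [-0.003  0.002 -0.   ]
shift [-0.0763 -0.0031  0.0064] rz -0.001
```

View pics/w9.png

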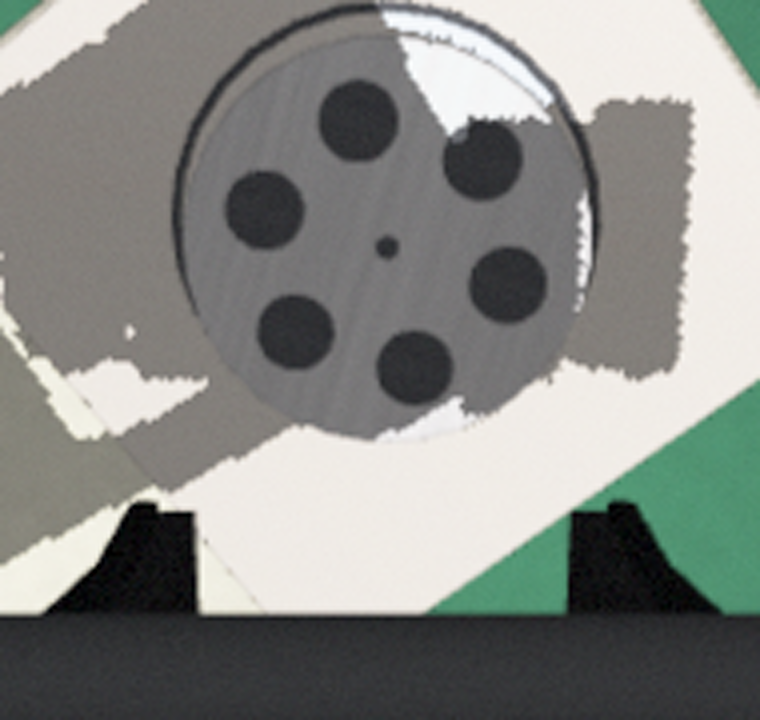

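The wrist crop shows the block centred in the ring with a gap on the far side from perspective. It measures about 1.6 mm off. I'll move the arm clear for a final unobstructed check from above.

Request:
drive_tool:
  series:
    - [-0.03,0.01,0,0,0,0,0.6]
    - [-0.07,0.025,0,0,0,0,0.6]
    - [-0.11,0.04,0,0,0,0,0.6]
    - [-0.15,0.055,0,0,0,0,0.6]
    - [-0.19,0.07,0,0,0,0,0.6]
    - [-0.23,0.08,0,0,0,0,0.6]
    - [-0.246,0.084,0,0,0,0,0.6]
    - [-0.246,0.084,0,0,0,0,0.6]
    - [-0.246,0.084,0,0,0,0,0.6]

```text
t: 38.5
ee_pos: [0.4805, -0.1693, 0.4512]
tcp_rot: [-2.762, -1.493, 0.0]
ft_force: [0.0, 0.1, 0.7]
grip_width: 0.0525
gripper_force: 0.0
```

```bash
python3 - <<'E'
from h import *
for n in("top","top","side"): c=cam(n);block(c)
save(cam("top"),"t10",(80,130,410,290),2.4)
lids(c)
E
```

```text
block (array([0.5574, 0.1007]), np.float64(0.0508), 101) 106
ring (array([0.5577, 0.1036]), np.float64(0.0571), 211) 254
block (array([0.5573, 0.1007]), np.float64(0.0508), 103) 107
ring (array([0.5576, 0.1036]), np.float64(0.0571), 212) 252
ring? 0
306 (250, 240) [ 0.4715 -0.187   0.0942] lane [ 0.0544 -0.004 ] [163. 159. 150.]
157 (274, 242) [ 0.5432 -0.2288  0.0938] lane [ 0.1373 -0.0055] [184. 180. 169.]
155 (292, 242) [ 0.5978 -0.2563  0.0944] lane [ 0.1984 -0.0028] [202. 199. 188.]
176 (286, 302) [ 0.4694 -0.4511  0.0897] lane [ 0.1814 -0.2355] [ 40. 147. 140.]
176 (314, 308) [ 0.5394 -0.5064  0.0888] lane [ 0.2694 -0.2497] [33. 39. 37.]
```

View pics/t10.png

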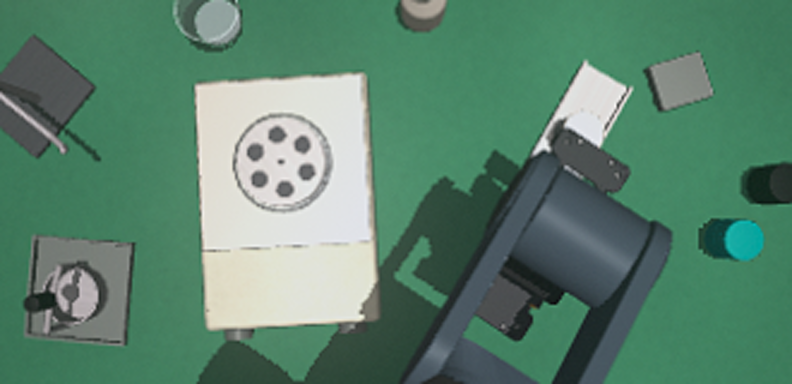

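The top view shows the block in the ring centred at (282,162) with a slightly larger gap on the right/left uncertain. The cup is in the tray at (75,293) and the jars are in the lane. Both cameras put the block about 2 mm low in y, so I'll give it one small tap in +y.

```bash
python3 - <<'E'
from h import *
b=np.array([.5573,.1016]);a=85;d=np.array([np.cos(np.radians(a)),np.sin(np.radians(a))]);p=b-.08*d
go((*p,.25,a),(*p,.118,a),(*(b-.0537*d),.118,a))
E
```

```text
t 38.7 pos [ 0.481  -0.1681  0.4516] yaw 56.98 tilt [-0. -0.  0.]
shift [ 0.1971 -0.0454  0.0377] rz -0.489
shift [ 0.197  -0.0453  0.1697] rz -0.489
shift [ 0.2203 -0.0577  0.1697] rz -0.489
```

Request:
drive_tool:
  series:
    - [0.04,-0.01,0,0,0,-0.12,0.6]
    - [0.08,-0.02,0,0,0,-0.24,0.6]
    - [0.12,-0.03,0,0,0,-0.36,0.6]
    - [0.16,-0.038,0,0,0,-0.489,0.6]
    - [0.197,-0.045,0.02,0,0,-0.489,0.6]
    - [0.197,-0.045,0.06,0,0,-0.489,0.6]
    - [0.197,-0.045,0.1,0,0,-0.489,0.6]
    - [0.197,-0.045,0.14,0,0,-0.489,0.6]
    - [0.197,-0.045,0.168,0,0,-0.489,0.6]
    - [0.197,-0.045,0.168,0,0,-0.489,0.6]
    - [0.197,-0.045,0.168,0,0,-0.489,0.6]
    - [0.197,-0.045,0.168,0,0,-0.489,0.6]

```text
t: 39.9
ee_pos: [0.5516, 0.0207, 0.2855]
tcp_rot: [2.315, 2.119, 0.004]
ft_force: [0.2, 0.3, -0.1]
grip_width: 0.0523
gripper_force: 0.0
```

```bash
python3 - <<'E'
from h import *
b=np.array([.5573,.1016]);a=85;d=np.array([np.cos(np.radians(a)),np.sin(np.radians(a))])
go((*(b-.0537*d),.118,a)); block(cam("top"))
E
```

```text
t 39.9 pos [0.5516 0.0207 0.2855] yaw 84.94 tilt [0.004 0.    0.   ]
shift [ 0.0274 -0.0014  0.0035] rz -0.001
block (array([0.5644, 0.1226]), np.float64(0.03), 32) 59
ring (array([0.5578, 0.1038]), np.float64(0.0569), 72) 86
```

Request:
drive_tool:
  series:
    - [0.01,-0.001,0.003,0,0,0,0.6]
    - [0.018,-0.001,0.003,0,0,0,0.6]
    - [0.022,-0.001,0.003,0,0,0,0.6]
    - [0.025,-0.001,0.003,0,0,0,0.6]
    - [0.025,-0.001,0.003,0,0,0,0.6]

```text
t: 40.45
ee_pos: [0.552, 0.046, 0.2809]
tcp_rot: [2.317, 2.121, 0.0]
ft_force: [0.7, -0.1, -0.8]
grip_width: 0.0519
gripper_force: 0.0
```

Request:
drive_tool:
  series:
    - [0.0005,0,0,0,0,0,0.6]
    - [0.001,0,0,0,0,0,0.6]
    - [0.001,0,0,0,0,0,0.6]

```text
t: 40.75
ee_pos: [0.5521, 0.0462, 0.2807]
tcp_rot: [-2.318, -2.12, 0.0]
ft_force: [-0.5, 0.3, 0.3]
grip_width: 0.0522
gripper_force: 0.0
```

Request:
drive_tool:
  series:
    - [0.0005,0,0,0,0,0,0.6]
    - [0.001,0,0,0,0,0,0.6]
    - [0.001,0,0,0,0,0,0.6]

```text
t: 41.05
ee_pos: [0.5521, 0.0473, 0.2807]
tcp_rot: [-2.318, -2.12, 0.0]
ft_force: [-0.4, -0.3, -0.2]
grip_width: 0.0524
gripper_force: 0.0
```

Request:
drive_tool:
  series:
    - [0.0005,0,0,0,0,0,0.6]
    - [0.001,0,0,0,0,0,0.6]
    - [0.001,0,0,0,0,0,0.6]

```text
t: 41.35
ee_pos: [0.5523, 0.0482, 0.2808]
tcp_rot: [2.317, 2.121, -0.0]
ft_force: [-0.9, -1.1, 0.3]
grip_width: 0.0523
gripper_force: 0.5
```

Request:
drive_tool:
  series:
    - [0.001,0,0,0,0,0,0.6]
    - [0.002,0,0,0,0,0,0.6]
    - [0.002,0,0,0,0,0,0.6]
    - [-0.01,0,0,0,0,0,0.6]
    - [-0.03,0,0,0,0,0,0.6]
    - [-0.03,0,-0.04,0,0,0,0.6]
    - [-0.03,0,-0.09,0,0,0,0.6]
    - [0,0,-0.14,0,0,0,0.6]
    - [0.03,0,-0.17,0,0,0,0.6]
    - [0.03,0,-0.17,0,0,0,0.6]
    - [0.03,0,-0.17,0,0,0,0.6]
    - [0.03,0,-0.17,0,0,0,0.6]

```text
t: 42.55
ee_pos: [0.5543, 0.0778, 0.4494]
tcp_rot: [-2.317, -2.118, 0.003]
ft_force: [-0.1, -0.5, 0.3]
grip_width: 0.0523
gripper_force: 0.0
```

```bash
python3 - <<'E'
from h import *
for n in("wrist","wrist"): block(cam(n))
E
```

```text
block (array([0.5577, 0.1038]), np.float64(0.051), 296) 300
ring (array([0.558 , 0.1038]), np.float64(0.0579), 531) 619
block (array([0.5576, 0.1038]), np.float64(0.0511), 293) 293
ring (array([0.5578, 0.104 ]), np.float64(0.0576), 530) 581
```

Request:
drive_tool:
  series:
    - [-0.04,0,0,0,0,0,0.6]
    - [-0.08,0,0,0,0,0,0.6]
    - [-0.12,0,0,0,0,0,0.6]
    - [-0.16,0,0,0,0,0,0.6]
    - [-0.2,0,0,0,0,0,0.6]
    - [-0.24,0,0,0,0,0,0.6]
    - [-0.26,0,0,0,0,0,0.6]
    - [-0.26,0,0,0,0,0,0.6]
    - [-0.26,0,0,0,0,0,0.6]

```text
t: 43.55
ee_pos: [0.5313, -0.1813, 0.4494]
tcp_rot: [-2.318, -2.116, 0.0]
ft_force: [-0.0, -0.4, 0.4]
grip_width: 0.0521
gripper_force: 0.0
```

```bash
python3 - <<'E'
from h import *
for n in("top","top"): block(cam(n))
s=r.state();print(s["ft_force"],s["ee_pos"],s["t"])
E
```

```text
block (array([0.5577, 0.1019]), np.float64(0.0509), 98) 109
ring (array([0.5579, 0.104 ]), np.float64(0.0573), 161) 233
block (array([0.5577, 0.1023]), np.float64(0.0508), 101) 109
ring (array([0.5581, 0.1041]), np.float64(0.0572), 177) 240
[0.1385588  1.16132575 0.20443528] [ 0.53158408 -0.17995019  0.44996834] 43.65
```

Both views agree that the block is within about 2 mm of the centre, and everything else is placed. Handing in.

```bash
python3 -c "
from station import r
print(r.sign_off())"
```

```text
the job is handed in; nothing more can be done
None
```

I handed the job in at about 44 s of the 210 s: the block measures within about 2 mm of the ring's centre (limit 4 mm), the cup stands upright in the tray, and both old jars are at the lane's front stop with both new jars upright behind them; the hand-in returned no verdict.

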